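# Load a vial rack and shut the incubator hood

### The job

Take the vial rack that stands on the bench and set it down, without dropping it, flat on the floor of the empty lane of the bench incubator, beside the two racks already in it. Then lower the incubator's hood under control all the way, so that it never drops or slams, until it is fully shut, and press the start key. Keep the vials upright throughout, and leave the other two racks and the things on the bench as they are.

Things in the scene. Friction and masses are not known exactly. Their poses are not given: they have to be found in the camera images.
- incubator: Bench incubator, fixed, 220 mm deep (x), 270 mm wide (y from -185 to +85 mm). Origin on the bench under its open bay; x runs from its front to its hinge side, y to its left, z up; it may be yawed. The bay has a 45 mm high edge and three lanes. To its right (y below -83 mm) a console, top at 70 mm, carries the start key.
- bay_floor (a point): Centre of the middle lane's floor (incubator x -25, y 0, z 30 mm). Three lanes run along x, their centres 45 mm apart in y (at -45, 0, +45 mm); each 112 mm long and 37 mm wide between rails 12 mm high above the floor. Two hold racks, one is empty; which one varies.
- rack: The white vial rack to load, alone on the bench left of the incubator, 0.13 kg, maybe a third more or less. 92 mm long (x), 26 mm wide (y), origin at the centre of its underside, z up; the same either way round. Two capped vials, fixed in the rack, at each end (cap tops at 58 mm, outward from 14 mm off the centre); between them a grip blade 28 mm (x) by 10 mm (y) rises to 95 mm.
- rack_grip (a point): Point on the centre line of the loose rack's grip blade, 83 mm above its underside and 12 mm below the blade's top. Pinch from above across the blade's 28 mm (fingers over the caps, tips at least 60 mm above the rack's underside) or across its 10 mm; in the bay the blades of racks in neighbouring lanes stand 35 mm apart.
- rack_b: A rack of the same shape already standing in a lane of the incubator (origin at the centre of its underside). Leave it.
- rack_c: The other rack of the same shape already standing in a lane of the incubator. Leave it.
- hood (a joint): Opening angle of the hood, rad: 0 shut, 1.45 to 1.6 at the start, stop at 1.66. Friction (0.12 N m) holds it where it is left above about 0.8 rad; lower down its weight (0.30 kg) makes it fall shut unless held. 160 mm from hinge to front edge, 156 mm wide, 86 mm high, clear roof and front, white sides, a 45 degree slope at the top front edge.
- hood_handle (a point): Middle of the hood's steel bar handle on that slope: 12 mm thick, parallel to the hinge, 88 mm free between its end posts, axis 40 mm off the slope. Shut, it is 160.8 mm in front of (-x) and 85.8 mm above the hinge; it swings about it at 182 mm radius. At every hood angle it can be pinched from above, one finger before and one behind it, and can turn between them.
- hood_hinge (a point): Middle of the hood's hinge axis, which lies along the incubator's y: at x = 65, y = 0, z = 50 mm of the incubator.
- start_key (a joint): Travel of the start key, m: 0 up, 0.005 fully down; pressed beyond 0.003. Springs back when let go; fully down takes 4 N.
- start_key_top (a point): Middle of the top of the round grey start key, 24 mm across, at x = -55, y = -134 mm of the incubator, on the console's front part; pressed straight down.
- bottle: White bottle, 60 mm across, 155 mm high, on the bench to the right. Origin at the centre of its underside. Leave it.
- tube_stand: Red stand with long sample tubes, 60 by 140 mm, 112 mm high, on the bench far left. Origin at the centre of its underside. Leave it.
- scanner: Grey handheld code reader upright on its foot, about 95 by 60 mm and 145 mm high, on the bench far right. Origin at the centre of its underside. Leave it.

How it is judged:
On the way, in this order (a step that is already met when the one before it is completed fails the run):
1. the loose rack stands flat on the floor of the empty lane, let go, with the hood still open ((y of rack in the frame of incubator between -0.053 and -0.037 m or y of rack in the frame of incubator between -0.008 and 0.008 m or y of rack in the frame of incubator between 0.037 and 0.053 m) and x of rack in the frame of incubator between -0.039 and -0.011 m and z of rack in the frame of incubator between 0.026 and 0.034 m and angle between rack's own z axis and vertical below 0.06 rad and linear speed of rack below 0.02 m/s and contact force between the fingers and rack below 0.1 N and value of joint hood above 0.3 rad), for 0.2 s.
2. the hood is fully shut over the three racks ((y of rack in the frame of incubator between -0.053 and -0.037 m or y of rack in the frame of incubator between -0.008 and 0.008 m or y of rack in the frame of incubator between 0.037 and 0.053 m) and x of rack in the frame of incubator between -0.039 and -0.011 m and z of rack in the frame of incubator between 0.026 and 0.034 m and angle between rack's own z axis and vertical below 0.06 rad and value of joint hood below 0.03 rad), for 0.2 s.
3. the start key is pressed with the hood shut (value of joint hood below 0.03 rad and value of joint start_key above 0.003 m), for 0.05 s.
At the end, for the whole second after the job is handed in: The rack stands level (within 0.06 rad) and at rest on the floor of the lane that was empty (within 14 mm along and 8 mm across of the lane's centre), the hood is shut (under 0.03 rad), the start key has been pressed and let go, and the two other racks stand in their lanes (all of step 2 and linear speed of rack below 0.02 m/s and value of joint start_key below 0.002 m and angle between each of rack_b, rack_c's own z axis and vertical below 0.06 rad); the robot touches nothing.
It fails at once if the hood is dropped, slammed or thrown (turning shut faster than 2.2 rad/s) (velocity of joint hood below -2.2 rad/s).
It fails at once if the rack is dropped or knocked (moving faster than 0.4 m/s while not held) (contact force between the fingers and rack below 0.1 N and linear speed of rack above 0.4 m/s).
It fails at once if the rack is tilted by more than 0.5 rad (angle between rack's own z axis and vertical above 0.5 rad).
It fails at once if one of the two racks already loaded is shifted by more than 15 mm or tilted (distance of any of rack_b, rack_c from where it was at the start of the episode above 0.015 m or angle between any of rack_b, rack_c's own z axis and vertical above 0.3 rad).
It fails at once if a thing on the bench is shifted by more than 20 mm or knocked over (distance of any of bottle, tube_stand, scanner from where it was at the start of the episode above 0.02 m or angle between any of bottle, tube_stand, scanner's own z axis and vertical above 0.3 rad).
It also fails if it takes over 64 s, if anything falls off the work surface, if the arm or the gripper's body presses on something with over 40 N, if the wrist force passes 120 N, or if a joint passes its speed limit or range.

### The arm

A 6-joint arm with a two-finger parallel gripper is mounted at the origin on the work surface. World frame = base frame: x ahead of the robot, y to its left, z up, the work surface at z = 0. Lengths are in m, angles in rad, forces in N, time in s.
With the tool pointing down it reaches from about 0.35 to 0.775 m from the base axis. Payload 5.5 kg.
Tool frame: the origin (TCP) lies midway between the tips of the shut fingers; the grasp point (between the pads) lies 19 mm behind it; z points along the fingers, x is the direction in which the jaws open and shut, and the axes are right-handed (so a half turn about z gives the same grasp; the last joint's range is limited). The gripper opens to 85 mm and grips with 20 to 120 N. Pads are 22 mm wide; open, the fingers measure 114 mm over their backs; the gripper's body (76 mm by 85 mm) begins 54 mm behind the grasp point. The pads swing forward as they close: fully open they stand 13 mm farther back than shut.
Start: joints at [-0.14, 0.313, 0.046, 1.304, 0, 1.431], TCP at [0.575, -0, 0.231] pointing down, gripper open.
Joint ranges: [-2.76, 2.76], [-0.86, 1.69], [-1.03, 1.26], [-2.2, 2.34], [-1.47, 1.5], [-3.14, 3.14]. Speed limits (rad/s): [2.57, 2.57, 3.14, 3.14, 3.14, 3.14].

### API

Orientations are given as a rotation vector (axis times angle).
In Python, from bench import manip, eyes, workorder gives the robot as it stands. The module is installed in compiled form; this text tells all that it offers.
- The arm moves only by the tool servo_tool, never from a script. Its argument "deltas" is one flat list of numbers, 5 for each row, row after row: the shift along the tool's x, y, z in units of 30 mm (1.0 is 30 mm), then the turn about the tool's z in units of 6 degrees (1.0 is 6 degrees), then the closure in counts, from 0 (fully open) to 255 (shut). In form: [x, y, z, turn, hand, x, y, z, turn, hand, ...]. A call has 1 to 20 rows; each row shifts and turns the pose as measured when the row begins, along the tool's axes as they then stand; what a row does not reach is not made up. A row lasts 1/12 s, in which the tool goes at most 41.7 mm and 7.16 degrees, less where a joint would pass 70% of its speed; a pose out of reach is approached as far as the arm can. A call is refused whole if a number of a shift passes 1 or a number of a turn 1, either way. A call with a gripper value outside its range is refused whole. The fingers move at their own pace and stop on an object; "grip_force" is the grip in N (left out, the last holds). Time passes only in rows, so rows that do not move let the fingers close. It gives the time, the measured TCP pose, the force and the opening at its end, in the units of the state.
- manip.get_obs(): the state, without advancing time (a new reading comes with each control period).
- eyes.grab_frame(name): name is "scene" or "side" or "wrist"; returns a dict with "image" (420x560x3 uint8, blue, green, red), "mtx" (3x3 intrinsics, pixels), "R" (3x3) and "t" (3): a world point X has camera coordinates R X + t. Camera axes: x right, y down, z forward; pixel columns grow to the right and rows downward; lengths in m; the calibration is good to about 2 mm. A picture is of the moment at which its call begins. There is no depth.
- workorder.finish_job(): hands the job in, once; it reports no verdict.
The state is a dict: "time": time; "qpos": joint angles; "joint_velocities": joint speeds; "tau": joint torques, N m; "tool_pos": TCP position; "tcp_rot": TCP orientation; "wrist_force": force on the tool from outside, world axes, zero at the start; "moment": the same for the moment, N m; "gripper_width": finger opening in m.
Only numpy, scipy, OpenCV 4.12 (cv2) and the standard library are available. Lean on these libraries where they do the work, as an engineer would, in place of code of your own. Each camera call takes 0.05 s, during which the arm holds its last target.

## Working session

There is one attempt and no reset: what is moved stays moved. The work goes in short steps, Python scripts to look and compute and a tool call to move; the robot and the scene stay as the last step left them, time stands still between calls to the robot, and variables do not carry over. Pictures are saved under pics/ and viewed, and the job is handed in when it is done.

Besides the shell and the picture viewer there is one more tool, called after "Request:" as name(argument=value, ...) on one line, values as JSON. servo_tool: Moves the arm, as the interface text tells. Its arguments: {"type":"object","properties":{"deltas":{"type":"array","items":{"type":"number"}},"grip_force":{"type":"number"}},"required":["deltas"]}

```bash
mkdir -p pics; python3 - <<'E'
from bench import manip, eyes
import cv2,pickle
print(manip.get_obs())
d={}
for n in ("scene","side","wrist"):
    f=eyes.grab_frame(n); d[n]=f; cv2.imwrite(f"pics/a_{n}.png",f["image"]); print(n,f["mtx"].tolist(),f["R"].round(3).tolist(),f["t"].round(4).tolist())
pickle.dump(d,open("a.pkl","wb"))
E
```

```text
{'time': 0.0, 'qpos': array([-1.39592208e-01,  3.14026837e-01,  4.49576685e-02,  1.30361463e+00,
        3.99221067e-05,  1.43119053e+00]), 'joint_velocities': array([ 1.04028380e-03, -2.00950152e-04,  4.08765631e-04, -1.20162692e-03,
       -2.84966435e-04, -7.40675487e-05]), 'tau': array([-2.90074182e-03, -4.80629075e+01,  2.98531097e+01,  1.95313990e-02,
       -3.83516899e-04, -4.27451073e-05]), 'tool_pos': array([5.74473719e-01, 8.08997545e-05, 2.30385136e-01]), 'tcp_rot': array([-3.14128912e+00, -2.12793862e-05,  2.92697946e-03]), 'wrist_force': array([-0.32964509, -0.52621821, -0.44201608]), 'moment': array([ 0.03925696, -0.00073337,  0.01183969]), 'gripper_width': 0.08522305212779135}
scene [[423.41957184741074, 0.0, 276.792935917027], [0.0, 423.41957184741074, 210.7078756790529], [0.0, 0.0, 1.0]] [[-0.309, 0.951, 0.003], [0.903, 0.295, -0.314], [-0.299, -0.095, -0.949]] [0.2023, -0.4218, 1.4573]
side [[545.6138429238806, 0.0, 278.72875293775616], [0.0, 545.6138429238806, 205.07777076672022], [0.0, 0.0, 1.0]] [[-0.786, -0.617, -0.026], [-0.282, 0.396, -0.874], [0.55, -0.68, -0.485]] [0.4064, 0.2416, 1.1179]
wrist [[309.59311943957766, 0.0, 281.940114390433], [0.0, 309.59311943957766, 210.52840249036734], [0.0, 0.0, 1.0]] [[1.0, 0.001, -0.001], [0.001, -0.945, 0.328], [-0.001, -0.328, -0.945]] [-0.5735, -0.0432, 0.3803]
```

View pics/a_scene.png

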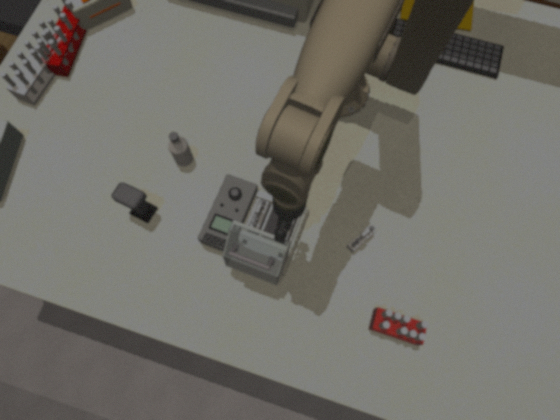

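View pics/a_side.png

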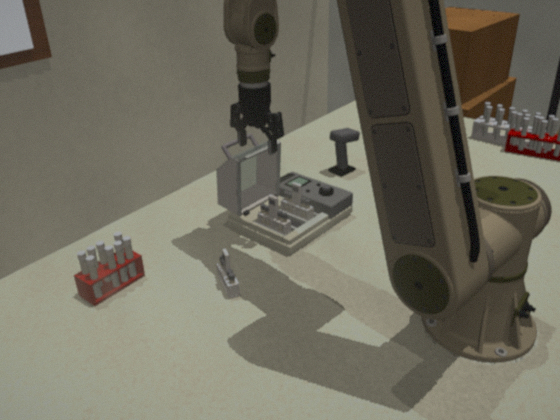

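View pics/a_wrist.png

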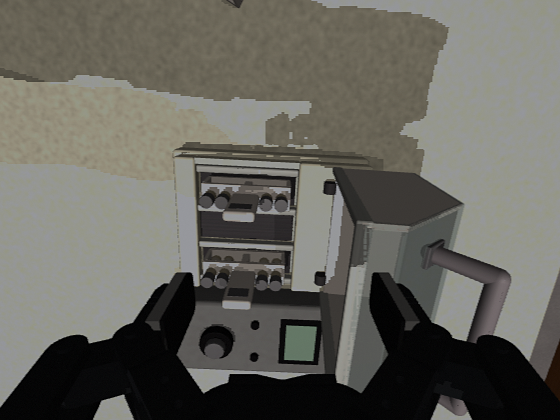

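```bash
python3 - <<'E'
import cv2,pickle
d=pickle.load(open("a.pkl","rb"))
def crop(n,x0,y0,x1,y1,s,o):
    im=d[n]["image"][y0:y1,x0:x1]; im=cv2.convertScaleAbs(im,alpha=1.4)
    cv2.imwrite(o,cv2.resize(im,None,fx=s,fy=s,interpolation=cv2.INTER_CUBIC))
crop("wrist",165,130,395,380,2.4,"pics/b_w.png")
crop("scene",180,160,440,350,3,"pics/b_s.png")
crop("side",200,120,360,310,3.1,"pics/b_d.png")
E
```

```text
(no output)
```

View pics/b_w.png

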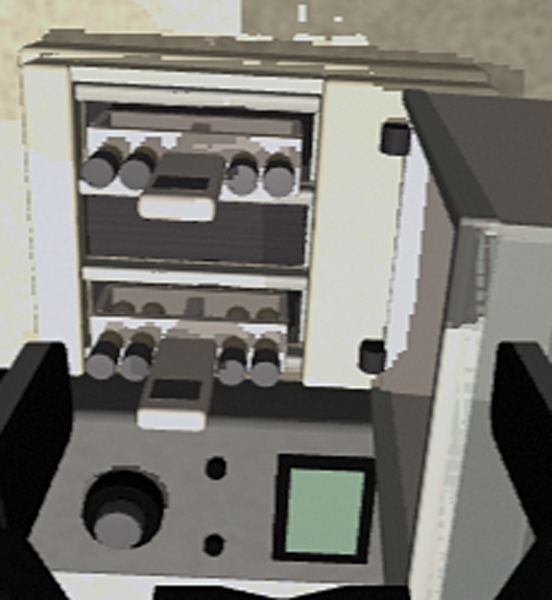

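View pics/b_s.png

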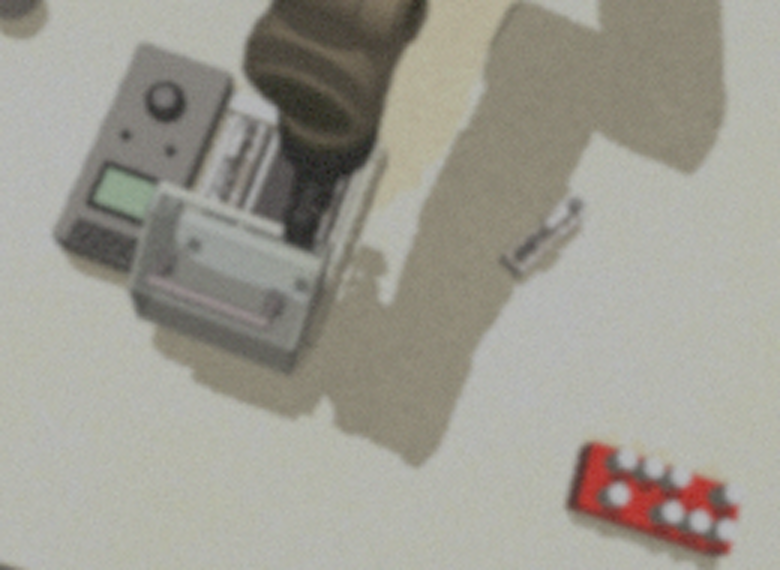

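View pics/b_d.png

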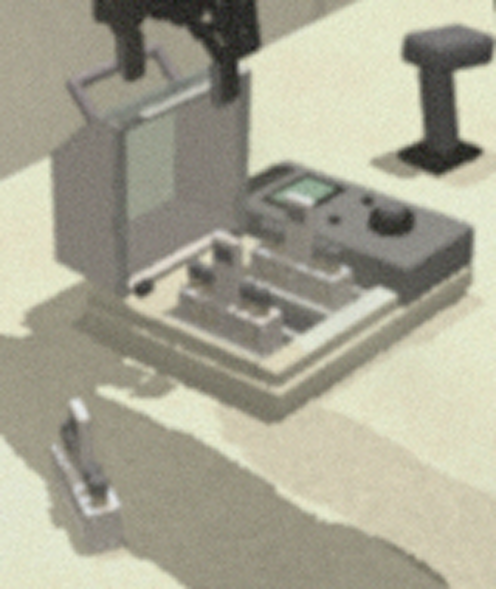

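```bash
cat > h.py <<'E'
import numpy as np,pickle,cv2
from scipy.optimize import least_squares
def proj(f,X):
    p=f["R"]@np.asarray(X,float)+f["t"]; q=f["mtx"]@p; return q[:2]/q[2]
def ray(f,px,z):
    d=f["R"].T@np.linalg.solve(f["mtx"],[px[0],px[1],1.]); c=-f["R"].T@f["t"]
    return c+d*(z-c[2])/d[2]
def inc(p,X):
    c,s=np.cos(p[2]),np.sin(p[2]); X=np.asarray(X,float)
    return np.array([p[0]+c*X[0]-s*X[1],p[1]+s*X[0]+c*X[1],X[2]])
E
python3 - <<'E'
from h import *
d=pickle.load(open("a.pkl","rb"))
W=lambda x,y:("wrist",(165+x/2.4,130+y/2.4)); S=lambda x,y:("scene",(180+x/3,160+y/3))
pts=[(W(85,200),(-.081,.0225,.042)),(W(310,197),(.031,.0225,.042)),(W(85,272),(-.081,-.0225,.042)),(W(308,268),(.031,-.0225,.042)),
(W(396,138),(.065,None,.05)),(S(143,45),(-.11,-.185,.07)),(S(235,85),(-.11,-.083,.07)),(S(57,238),(.11,-.185,.07)),(W(120,530),(-.055,-.134,None))]
def res(p):
    r=[]
    for (n,px),X in pts:
        X=list(X)
        if X[1] is None: X[1]=p[4]
        if X[2] is None: X[2]=p[3]
        r.append((proj(d[n],inc(p,X))-px))
    return np.concatenate(r)
s=least_squares(res,[.57,.0,0,.08,.06],loss="soft_l1"); print(s.x,s.fun if 0 else res(s.x).reshape(-1,2).round(1).tolist())
p=s.x
for nm,X in dict(bay=(-.025,0,.03),hinge=(.065,0,.05),key=(-.055,-.134,p[3])).items(): print(nm,inc(p,X).round(4))
for px in [(361,238)]: print("rack~",ray(d["scene"],px,.04))
for c in [(515,262),(577,205)]: print(ray(d["scene"],S(*c)[1],.05))
# blades in neighbours
for c in [(183,183),(178,388)]: print("blade",[ray(d["wrist"],W(*c)[1],.125)], inc(p,(-.025,.045,.125)),inc(p,(-.025,-.045,.125)))
E
```

```text
[ 0.55813742 -0.05176213 -0.0391839   0.09116859  0.05282551] [[-3.2, -6.6], [2.3, -1.6], [-1.3, -0.3], [1.0, 4.9], [-0.1, -0.0], [-2.1, -2.1], [-1.3, -4.5], [-2.7, -0.2], [0.6, 0.1]]
bay [ 0.5332 -0.0508  0.03  ]
hinge [ 0.6231 -0.0543  0.05  ]
key [ 0.4979 -0.1835  0.0912]
rack~ [0.50141549 0.21155242 0.04      ]
[0.5400834  0.19158176 0.05      ]
[0.46565615 0.23481417 0.05      ]
blade [array([0.53935135, 0.00203324, 0.125     ])] [ 0.53491944 -0.00581732  0.125     ] [ 0.53139379 -0.09574824  0.125     ]
blade [array([ 0.53383727, -0.08182796,  0.125     ])] [ 0.53491944 -0.00581732  0.125     ] [ 0.53139379 -0.09574824  0.125     ]
```

```bash
python3 - <<'E'
from h import *
d=pickle.load(open("a.pkl","rb"))
W=lambda x,y:("wrist",(165+x/2.4,130+y/2.4))
a=ray(d["wrist"],W(176,207)[1],.125);b=ray(d["wrist"],W(172,418)[1],.125)
print(a,b,np.linalg.norm(a-b),(a+b)/2,np.arctan2((a-b)[0]*-1,(a-b)[1]))
# bay rim corners z.045 ; empty lane floor ; hinges
for nm,c,z in [("rimTL",(72,70),.045),("rimTR",(322,75),.045),("hA",(396,138),.05),("hB",(373,357),.05),("front-left bottom of rim",(22,60),.045),
 ("floorTLlane",(85,200),.03),("railLoL",(85,272),.042),("railLoR",(308,268),.042),("railUpL",(85,195),.042),("railUpR",(310,192),.042),("console fr",(45,410),.07),("conR",(375,410),.07)]:
    print(nm,ray(d["wrist"],W(*c)[1],z).round(4))
E
```

```text
[ 0.53648179 -0.00695086  0.125     ] [ 0.53085321 -0.09560986  0.125     ] 0.08883748613935698 [ 0.5336675  -0.05128036  0.125     ] -0.06340066335443104
rimTL [0.4814 0.028  0.045 ]
rimTR [0.5918 0.0259 0.045 ]
hA [ 0.6252 -0.0015  0.05  ]
hB [ 0.6196 -0.114   0.05  ]
front-left bottom of rim [0.4598 0.0324 0.045 ]
floorTLlane [ 0.4777 -0.0383  0.03  ]
railLoL [ 0.4778 -0.0714  0.042 ]
railLoR [ 0.5869 -0.0692  0.042 ]
railUpL [ 0.4813 -0.0315  0.042 ]
railUpR [ 0.5874 -0.0299  0.042 ]
console fr [ 0.4605 -0.1311  0.07  ]
conR [ 0.6189 -0.1309  0.07  ]
```

Request:
servo_tool(deltas=[-0.3,-0.9,0,0,0,-0.3,-0.9,0,0,0,-0.3,-0.9,0,0,0,-0.3,-0.9,0,0,0,-0.3,-0.9,0,0,0,-0.3,-0.9,0,0,0,-0.3,-0.9,0,0,0,-0.3,-0.8,0,0,0,0,0,0,1,0,0,0,0,1,0,0,0,0,1,0,0,0,0,1,0,0,0,0,1,0,0,0,0,0,0,0,0,0,0,0])

```text
time: 1.4
tool_pos: [0.4962, 0.2227, 0.2245]
tcp_rot: [3.021, -0.846, -0.017]
wrist_force: [-0.0, 0.6, -0.3]
gripper_width: 0.0853
```

```bash
cat > look.py <<'E'
import sys
from bench import manip, eyes
import cv2,pickle
tag=sys.argv[1]; d={}
for n in sys.argv[2:]:
    f=eyes.grab_frame(n); d[n]=f; cv2.imwrite(f"pics/{tag}_{n}.png",f["image"])
d["obs"]=manip.get_obs()
pickle.dump(d,open(tag+".pkl","wb"))
o=d["obs"]; print(o["time"],o["tool_pos"].round(4),o["tcp_rot"].round(4),o["wrist_force"].round(2),o["gripper_width"],o["qpos"].round(2))
E
python3 look.py c wrist side
```

```text
1.5 [0.4963 0.2226 0.2246] [ 3.0206 -0.8463 -0.017 ] [ 0.71 -0.08 -0.16] 0.08526774512686698 [ 0.27  0.26 -0.04  1.28  0.    2.39]
```

View pics/c_wrist.png

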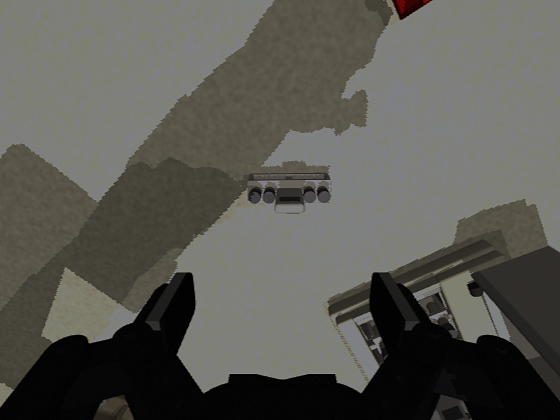

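View pics/c_side.png

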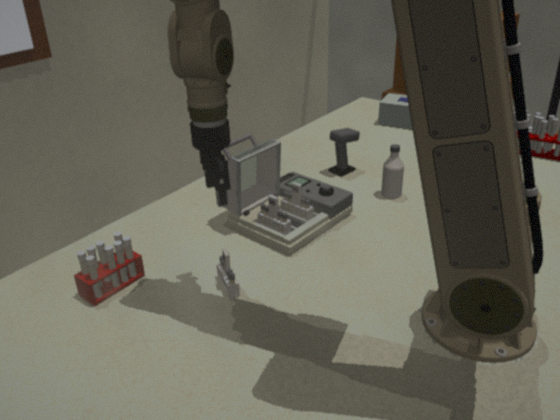

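```bash
python3 - <<'E'
import cv2,pickle
d=pickle.load(open("c.pkl","rb"))
im=d["wrist"]["image"][165:220,240:340]; cv2.imwrite("pics/c2.png",cv2.resize(cv2.convertScaleAbs(im,alpha=1.5),None,fx=8,fy=8,interpolation=cv2.INTER_NEAREST))
E
```

```text
(no output)
```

View pics/c2.png

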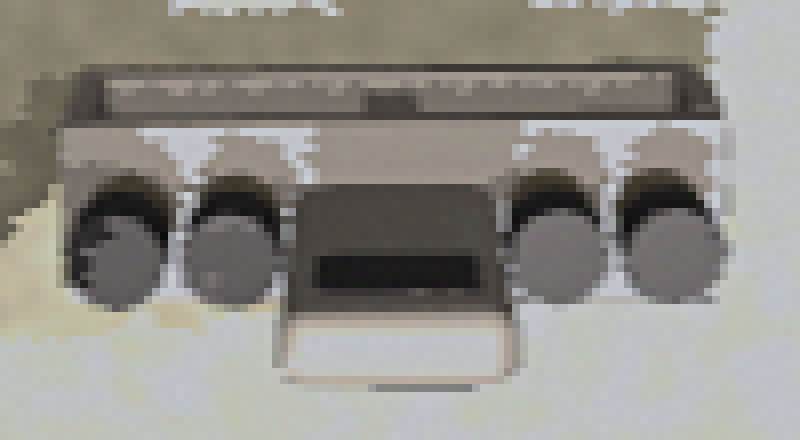

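```bash
cat >> h.py <<'E'
from scipy.spatial.transform import Rotation as Ro
def totool(o,X):
    R=Ro.from_rotvec(o["tcp_rot"]).as_matrix(); return R.T@(np.asarray(X)-o["tool_pos"])
E
python3 - <<'E'
from h import *
d=pickle.load(open("c.pkl","rb")); f=d["wrist"];o=d["obs"]
q=lambda x,y:(240+x/8-.0,165+y/8)
c=ray(f,q(398,348),.095); print("blade",c)
for p,z in [((118,260),.058),((676,257),.058),((235,260),.058),((558,255),.058),((60,120),.03),((720,120),.03)]: print(p,ray(f,q(*p),z).round(4))
a=ray(f,q(118,260),.058);b=ray(f,q(676,257),.058);print("yaw",np.degrees(np.arctan2(*(b-a)[1::-1])),"mid",(a+b)/2)
R=Ro.from_rotvec(o["tcp_rot"]).as_matrix();print(R.round(3))
t=np.array([*c[:2],.062]);print(totool(o,t)/.03, totool(o,t))
s=pickle.load(open("c.pkl","rb"))["side"];print("side px of blade top",proj(s,c))
E
```

```text
blade [0.4961809  0.21163155 0.095     ]
(118, 260) [0.465  0.2295 0.058 ]
(676, 257) [0.5274 0.1924 0.058 ]
(235, 260) [0.4781 0.2216 0.058 ]
(558, 255) [0.5144 0.2005 0.058 ]
(60, 120) [0.4623 0.2449 0.03  ]
(720, 120) [0.5409 0.1974 0.03  ]
yaw -30.76839119535066 mid [0.4961932  0.21095773 0.058     ]
[[ 0.854 -0.52  -0.012]
 [-0.52  -0.854 -0.002]
 [-0.009  0.007 -1.   ]]
[0.23620356 0.27530675 5.42010368] [0.00708611 0.0082592  0.16260311]
side px of blade top [225.65777666 251.62644086]
```

Request:
servo_tool(deltas=[0.24,0.28,0,-0.1,0,0,0,0.8,0,0,0,0,0.8,0,0,0,0,0.8,0,0,0,0,0.8,0,0,0,0,0,0,0])

```text
time: 2.0
tool_pos: [0.4997, 0.211, 0.1278]
tcp_rot: [3.033, -0.814, -0.007]
wrist_force: [-1.9, -0.4, 0.2]
gripper_width: 0.0852
```

```bash
python3 look.py d wrist; python3 - <<'E'
from h import *
o=pickle.load(open("d.pkl","rb"))["obs"]
print(totool(o,[.4962,.2114,.064])/.03, np.degrees(2*np.arctan2(o["tcp_rot"][1],o["tcp_rot"][0])))
E
```

```text
2.05 [0.5007 0.2113 0.1299] [ 3.0341 -0.8143 -0.0045] [-0.88 -0.15 -0.47] 0.08539219334931636 [ 0.25  0.31 -0.22  1.05  0.    2.35]
[-0.12489224  0.06859587  2.19798141] -30.04724920341441
```

View pics/d_wrist.png

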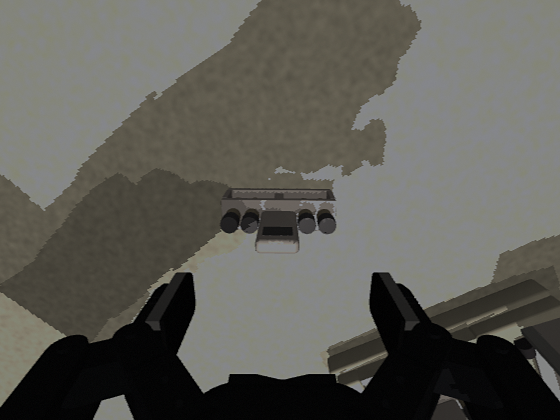

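```bash
python3 - <<'E'
from h import *
d=pickle.load(open("d.pkl","rb"));o=d["obs"];f=d["wrist"]
im=f["image"][180:265,210:350]; cv2.imwrite("pics/d2.png",cv2.resize(cv2.convertScaleAbs(im,alpha=1.5),None,fx=5.5,fy=5.5,interpolation=cv2.INTER_NEAREST))
c=ray(f,(277,247),.095);print(c)
E
```

```text
[0.49612033 0.21188706 0.095     ]
```

View pics/d2.png

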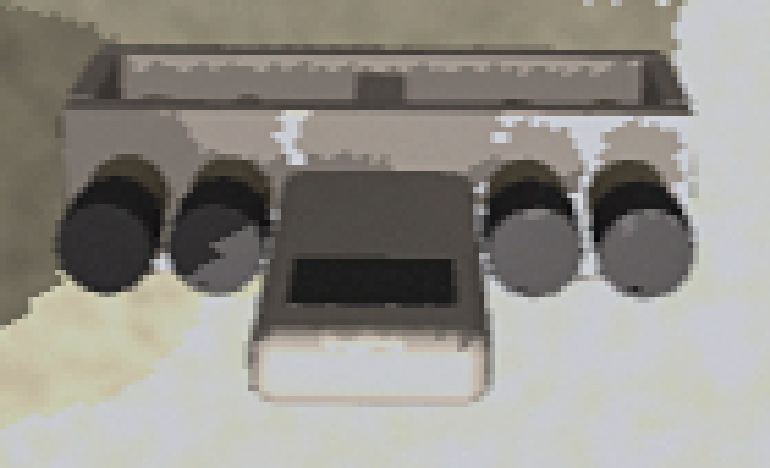

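Request:
servo_tool(deltas=[-0.13,0.06,0,0.1,0,0,0,0.5,0,0,0,0,0.5,0,0,0,0,0.5,0,0,0,0,0.4,0,0,0,0,0,0,0])

```text
time: 2.55
tool_pos: [0.5021, 0.2137, 0.0823]
tcp_rot: [-3.023, 0.826, -0.016]
wrist_force: [-0.1, -0.7, -0.6]
gripper_width: 0.0852
```

```bash
python3 look.py e wrist side; python3 - <<'E'
from h import *
o=pickle.load(open("e.pkl","rb"))["obs"]
print(totool(o,[.4962,.2117,.064])/.03, np.degrees(2*np.arctan2(o["tcp_rot"][1],o["tcp_rot"][0])))
E
```

```text
2.65 [0.5034 0.214  0.0841] [-3.0215  0.8261 -0.0198] [ 0.2  -0.04 -0.14] 0.08469945358644872 [ 0.25  0.34 -0.3   0.92  0.    2.36]
[-0.17321383  0.19746325  0.66653708] 329.4192604958025
```

View pics/e_wrist.png

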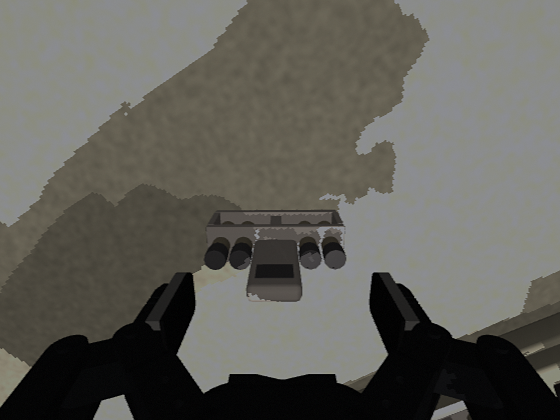

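Request:
servo_tool(deltas=[-0.17,0.2,0.1,0,0,0,0,0.3,0,0,0,0,0.2,0,0,0,0,0,0,0,0,0,0,0,0])

```text
time: 3.07
tool_pos: [0.4984, 0.2122, 0.0695]
tcp_rot: [-3.018, 0.825, -0.031]
wrist_force: [0.4, -0.2, 0.4]
gripper_width: 0.0851
```

```bash
cat > st.py <<'E'
import sys
from h import *
from bench import manip
o=manip.get_obs(); R=Ro.from_rotvec(o["tcp_rot"]).as_matrix()
print(o["time"],o["tool_pos"].round(4),"yaw",np.degrees(np.arctan2(R[1,0],R[0,0])).round(2),"tz",R[:,2].round(4),"F",o["wrist_force"].round(1),"M",o["moment"].round(2),"w",round(o["gripper_width"],4),"q",o["qpos"].round(2))
if len(sys.argv)>3: print("to target, tool units",(totool(o,[float(a) for a in sys.argv[1:4]])/.03).round(3))
E
python3 st.py .4962 .2117 .063
```

```text
3.0667 [0.4984 0.2122 0.0695] yaw -30.57 tz [ 0.0223  0.0074 -0.9997] F [ 0.4 -0.2  0.4] M [-0.03  0.    0.  ] w 0.0851 q [ 0.25  0.34 -0.34  0.87  0.    2.36]
to target, tool units [-0.058  0.055  0.216]
```

Request:
servo_tool(deltas=[-0.05,0.05,0.2,0,0,0,0,0,0,0,0,0,0,0,255,0,0,0,0,255,0,0,0,0,255,0,0,0,0,255,0,0,0,0,255,0,0,0,0,255,0,0,0,0,255,0,0,0,0,255], grip_force=35)

```text
time: 3.9
tool_pos: [0.4965, 0.2118, 0.0632]
tcp_rot: [-3.018, 0.824, -0.03]
wrist_force: [0.3, -0.1, 0.1]
gripper_width: 0.0276
```

```bash
python3 look.py f side;python3 st.py .4962 .2117 .063; python3 - <<'E'
import cv2
im=cv2.imread("pics/f_side.png")[100:300,150:350]; cv2.imwrite("pics/f2.png",cv2.resize(im,None,fx=3,fy=3))
E
```

```text
3.95 [0.4965 0.2118 0.0632] [-3.0176  0.8245 -0.0303] [-0.14  0.25  0.68] 0.027367681750727763 [ 0.25  0.34 -0.35  0.86  0.    2.36]
3.95 [0.4965 0.2118 0.0632] yaw -30.57 tz [ 0.0222  0.0077 -0.9997] F [-0.1  0.2  0.7] M [0.06 0.09 0.05] w 0.0274 q [ 0.25  0.34 -0.35  0.86  0.    2.36]
to target, tool units [-0.007  0.008  0.008]
```

View pics/f2.png

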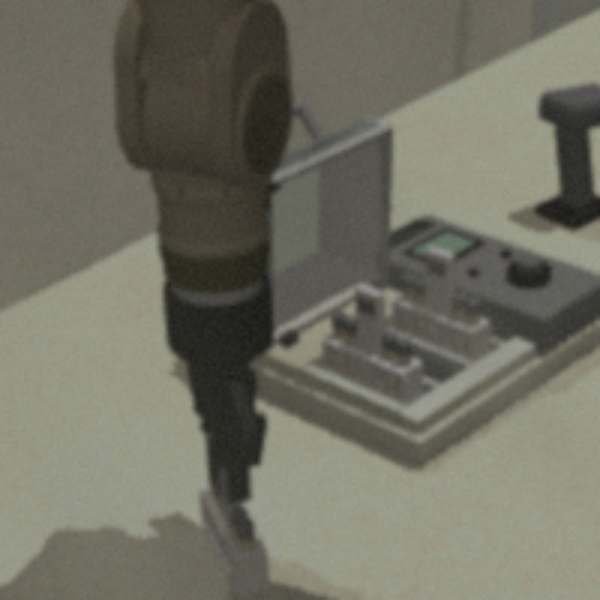

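Request:
servo_tool(deltas=[0,0,-0.2,0,255,0,0,-0.4,0,255,0,0,-0.6,0,255,0,0,-0.6,0,255,0,0,-0.6,0,255,0,0,-0.6,0,255,0,0,-0.6,0,255,0,0,-0.6,0,255,0,0,-0.5,0,255,0,0,-0.3,0,255,0,0,0,0,255])

```text
time: 4.87
tool_pos: [0.4896, 0.2094, 0.2195]
tcp_rot: [-3.023, 0.826, -0.019]
wrist_force: [0.5, 0.1, -0.8]
gripper_width: 0.0271
```

```bash
python3 st.py .5337 -.0513 .22
```

```text
4.8667 [0.4896 0.2094 0.2195] yaw -30.58 tz [ 0.014   0.0044 -0.9999] F [ 0.5  0.1 -0.8] M [ 0.02 -0.03  0.01] w 0.0271 q [ 0.25  0.22 -0.1   1.23  0.    2.36]
to target, tool units [ 5.685  6.733 -0.035]
```

Request:
servo_tool(deltas=[0,0,0,-0.5,255,0,0,0,-0.9,255,0,0,0,-0.9,255,0,0,0,-0.9,255,0,0,0,-0.9,255,0,0,0,-0.4,255,0,0,0,0,255,0,0.3,0,0,255,0,0.6,0,0,255,0,0.8,0,0,255,0,0.8,0,0,255,0,0.8,0,0,255,0,0.8,0,0,255,0,0.8,0,0,255,0,0.8,0,0,255,0,0.6,0,0,255,0,0.3,0,0,255,0,0,0,0,255])

```text
time: 6.37
tool_pos: [0.4735, -0.0018, 0.2075]
tcp_rot: [3.14, -0.082, -0.002]
wrist_force: [1.0, -0.7, -1.7]
gripper_width: 0.0273
```

```bash
python3 st.py .5337 -.0513 .22
```

```text
6.3667 [ 0.4735 -0.0018  0.2075] yaw -2.99 tz [-1.5e-03 -4.0e-04 -1.0e+00] F [ 1.  -0.7 -1.7] M [0.02 0.03 0.01] w 0.0273 q [-0.17  0.13 -0.25  1.19 -0.    1.45]
to target, tool units [ 2.09   1.545 -0.418]
```

Request:
servo_tool(deltas=[0,0.3,-0.2,0,255,0.2,0.7,-0.2,0,255,0.2,0.7,-0.1,0,255,0.2,0.7,-0.1,0,255,0.2,0.5,0,0,255,0,0.3,0,0,255,0,0,0,0,255,0,0,0,0,255])

```text
time: 7.03
tool_pos: [0.4925, -0.1, 0.2276]
tcp_rot: [-3.139, 0.075, 0.004]
wrist_force: [-0.3, 1.2, -1.2]
gripper_width: 0.0278
```

```bash
python3 st.py .5337 -.0513 .22;python3 look.py g wrist scene side
```

```text
7.0333 [ 0.4925 -0.1     0.2276] yaw -2.74 tz [-0.0025  0.0015 -1.    ] F [-0.3  1.2 -1.2] M [0.01 0.02 0.04] w 0.0278 q [-0.36  0.18 -0.14  1.26  0.    1.26]
to target, tool units [ 1.295 -1.687  0.252]
7.1833 [ 0.4923 -0.0993  0.2275] [-3.1394  0.0729  0.0043] [-0.47  0.09 -1.94] 0.02777508360256821 [-0.36  0.18 -0.14  1.26  0.    1.26]
```

View pics/g_wrist.png

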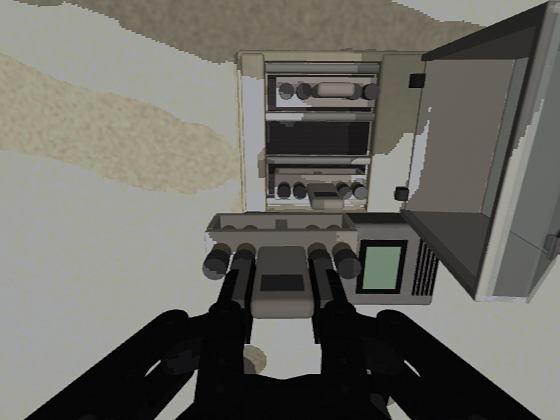

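View pics/g_side.png

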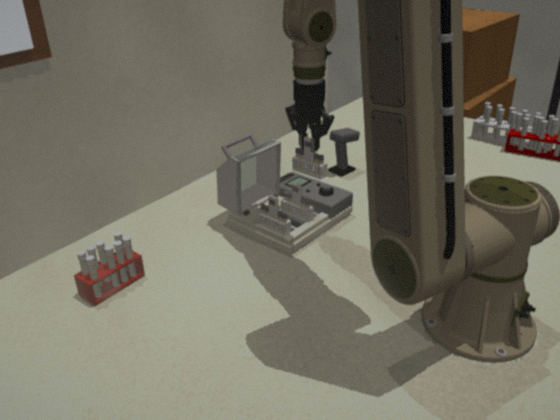

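Good view: the middle lane (wrist px about 320,138) is empty, racks in the two others. Zoom for a precise fit.

```bash
python3 - <<'E'
import cv2,pickle
d=pickle.load(open("g.pkl","rb"))
im=d["wrist"]["image"][45:235,230:430]; cv2.imwrite("pics/g2.png",cv2.resize(cv2.convertScaleAbs(im,alpha=1.3),None,fx=3.1,fy=3.1,interpolation=cv2.INTER_NEAREST))
im=d["scene"]["image"][160:300,190:330]; cv2.imwrite("pics/g3.png",cv2.resize(cv2.convertScaleAbs(im,alpha=1.3),None,fx=4,fy=4,interpolation=cv2.INTER_CUBIC))
E
```

```text
(no output)
```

View pics/g2.png

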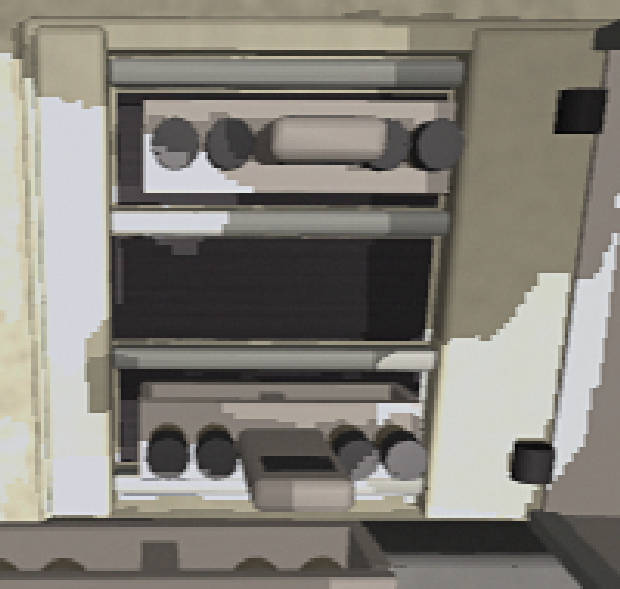

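View pics/g3.png

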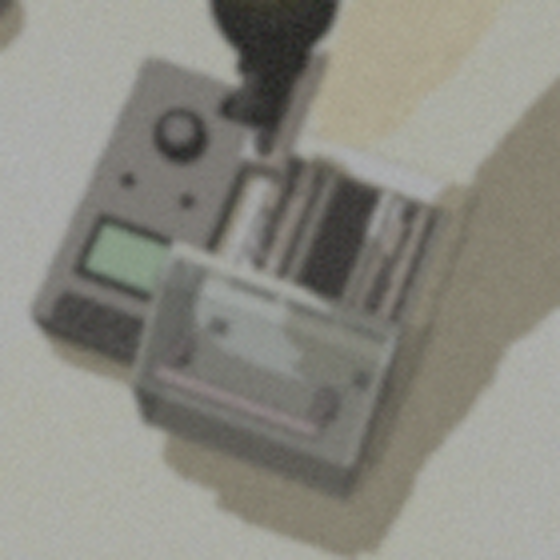

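```bash
python3 - <<'E'
from h import *
d=pickle.load(open("g.pkl","rb"))
W=lambda x,y:("wrist",(230+x/3.1,45+y/3.1)); S=lambda x,y:("scene",(190+x/4,160+y/4))
A=[]
for y,(l,r,row) in {.0675:(111,462,72),.0225:(112,449,222),-.0225:(114,437,357)}.items():
    A+= [(W(l,row),(-.081,y,.042)),(W(r,row),(.031,y,.042))]
A+=[(W(580,110),(.065,'h',.05)),(W(533,461),(.065,'-h',.05))]
pts=A+[(S(148,60),(-.11,-.185,.07)),(S(36,308),(.11,-.185,.07))]
def res(p):
    r=[]
    for (n,px),X in pts:
        X=list(X)
        if X[1]=='h': X[1]=p[3]
        if X[1]=='-h': X[1]=-p[3]
        r.append((proj(d[n],inc(p,X))-px))
    return np.concatenate(r)
s=least_squares(res,[.57,.0,0,.06],loss="soft_l1"); p=s.x;print(p,"deg",np.degrees(p[2]));print(res(p).reshape(-1,2).round(1).tolist())
for (n,px),X in pts[:6]: print(ray(d[n],px,X[2]).round(4))
for nm,X in dict(bay=(-.025,0,.03),hinge=(.065,0,.05),key=(-.055,-.134,.08)).items(): print(nm,inc(p,X).round(4))
f=d["wrist"]
b=[ray(f,W(330,138)[1],.125),ray(f,W(303,492)[1],.125)]
print("blades",b,(b[0]+b[1])/2)
# held rack: blade top edges in wrist image, tool z
print("key",[ray(d["scene"],S(181,130)[1],z).round(4) for z in (.075,.085,.09)])
E
```

```text
[ 0.55749904 -0.05407695 -0.05041187  0.05604683] deg -2.888387558276765
[[-1.3, -0.6], [1.4, -0.2], [-1.0, -0.3], [0.8, 0.1], [-1.0, 0.4], [0.3, 0.8], [0.2, -0.1], [0.1, -0.1], [-1.4, -2.9], [-3.4, 0.9]]
[0.4813 0.0169 0.042 ]
[0.5906 0.0117 0.042 ]
[ 0.4787 -0.0279  0.042 ]
[ 0.5888 -0.0331  0.042 ]
[ 0.4766 -0.0721  0.042 ]
[ 0.5869 -0.0773  0.042 ]
bay [ 0.5325 -0.0528  0.03  ]
hinge [ 0.6224 -0.0574  0.05  ]
key [ 0.4958 -0.1851  0.08  ]
blades [array([ 0.53610097, -0.00824066,  0.125     ]), array([ 0.52978135, -0.0964308 ,  0.125     ])] [ 0.53294116 -0.05233573  0.125     ]
key [array([ 0.4931, -0.1821,  0.075 ]), array([ 0.4963, -0.18  ,  0.085 ]), array([ 0.498 , -0.1789,  0.09  ])]
```

Request:
servo_tool(deltas=[0.2,-0.2,0,0,255,0.3,-0.3,0,0,255,0.3,-0.4,0,0,255,0.3,-0.4,0,0,255,0.2,-0.2,0,0,255,0,0,0,0,255,0,0,0,0,255])

```text
time: 7.77
tool_pos: [0.537, -0.0468, 0.2274]
tcp_rot: [-3.138, 0.063, 0.004]
wrist_force: [-1.1, -0.2, -2.0]
gripper_width: 0.0276
```

```bash
python3 st.py .5325 -.0528 .093
```

```text
7.7667 [ 0.537  -0.0468  0.2274] yaw -2.31 tz [-0.0023  0.003  -1.    ] F [-1.1 -0.2 -2. ] M [-0.04  0.02  0.01] w 0.0276 q [-0.24  0.25 -0.05  1.27  0.    1.37]
to target, tool units [-0.131  0.219  4.481]
```

Request:
servo_tool(deltas=[-0.13,0.2,0,0.07,255,0,0,0.3,0,255,0,0,0.5,0,255,0,0,0.5,0,255,0,0,0.3,0,255,0,0,0,0,255,0,0,0,0,255])

```text
time: 8.35
tool_pos: [0.5299, -0.0553, 0.1759]
tcp_rot: [-3.138, 0.082, 0.006]
wrist_force: [0.3, -0.4, -1.4]
gripper_width: 0.0275
```

```bash
python3 st.py .5325 -.0528 .093
```

```text
8.35 [ 0.5299 -0.0553  0.1759] yaw -2.98 tz [-0.0035  0.0022 -1.    ] F [ 0.3 -0.4 -1.4] M [-0.02  0.03  0.01] w 0.0275 q [-0.26  0.26 -0.17  1.15  0.    1.37]
to target, tool units [ 0.094 -0.082  2.764]
```

Request:
servo_tool(deltas=[0.06,-0.06,0.1,-0.02,255,0,0,0.2,0,255,0,0,0.3,0,255,0,0,0.3,0,255,0,0,0.2,0,255,0,0,0,0,255,0,0,0,0,255])

```text
time: 8.93
tool_pos: [0.5326, -0.0542, 0.141]
tcp_rot: [-3.139, 0.08, 0.002]
wrist_force: [0.1, -0.6, -2.8]
gripper_width: 0.0275
```

```bash
python3 st.py .5325 -.0528 .093; python3 look.py i wrist side; python3 - <<'E'
import cv2
im=cv2.imread("pics/i_side.png")[90:260,190:370]; cv2.imwrite("pics/i2.png",cv2.resize(im,None,fx=3.4,fy=3.4,interpolation=cv2.INTER_CUBIC))
E
```

```text
8.9333 [ 0.5326 -0.0542  0.141 ] yaw -2.91 tz [-0.0011  0.0015 -1.    ] F [ 0.1 -0.6 -2.8] M [ 0.05  0.02 -0.04] w 0.0275 q [-0.25  0.28 -0.22  1.07  0.    1.37]
to target, tool units [-0.004 -0.044  1.6  ]
9.0333 [ 0.5327 -0.0542  0.1414] [-3.1391e+00  7.9600e-02  1.3000e-03] [ 0.16  0.52 -1.89] 0.02719334286086929 [-0.25  0.28 -0.22  1.07  0.    1.37]
```

View pics/i_wrist.png

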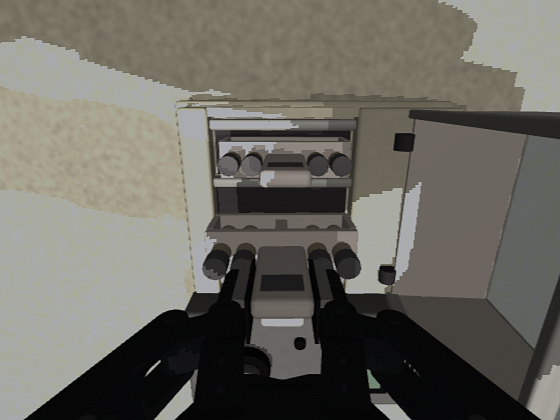

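View pics/i2.png

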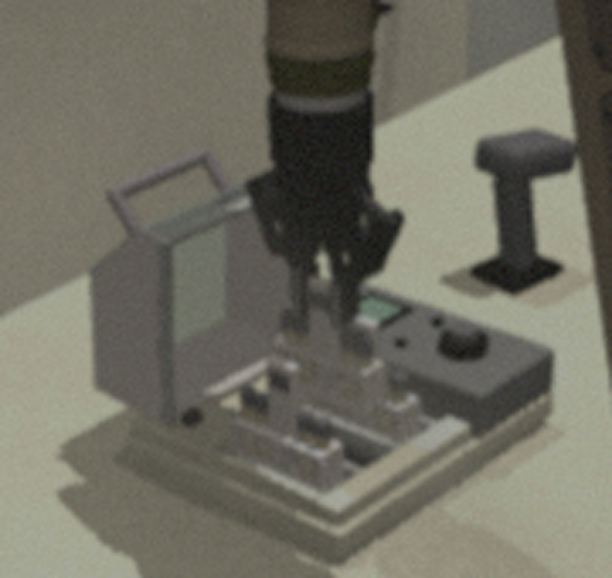

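Request:
servo_tool(deltas=[0,-0.04,0.2,0,255,0,0,0.3,0,255,0,0,0.3,0,255,0,0,0.2,0,255,0,0,0.1,0,255,0,0,0,0,255,0,0,0,0,255])

```text
time: 9.62
tool_pos: [0.5331, -0.0528, 0.1051]
tcp_rot: [-3.139, 0.079, 0.0]
wrist_force: [0.0, -0.1, -1.5]
gripper_width: 0.0274
```

```bash
python3 st.py .5325 -.0528 .093
```

```text
9.6167 [ 0.5331 -0.0528  0.1051] yaw -2.9 tz [ 0.      0.0013 -1.    ] F [ 0.  -0.1 -1.5] M [-0.   -0.   -0.03] w 0.0274 q [-0.25  0.31 -0.28  0.98  0.    1.37]
to target, tool units [-0.019  0.001  0.403]
```

Request:
servo_tool(deltas=[-0.02,0,0.12,0,255,0,0,0.12,0,255,0,0,0.1,0,255,0,0,0.05,0,255,0,0,0,0,255,0,0,0,0,255])

```text
time: 10.12
tool_pos: [0.5332, -0.053, 0.0935]
tcp_rot: [-3.14, 0.08, -0.003]
wrist_force: [-0.2, -0.3, -1.7]
gripper_width: 0.0274
```

```bash
python3 st.py .5325 -.0528 .093
```

```text
10.1167 [ 0.5332 -0.053   0.0935] yaw -2.9 tz [ 2.e-03  7.e-04 -1.e+00] F [-0.2 -0.3 -1.7] M [-0.04  0.03  0.02] w 0.0274 q [-0.25  0.32 -0.3   0.95  0.    1.37]
to target, tool units [-0.023 -0.007  0.018]
```

Request:
servo_tool(deltas=[0,0,0.05,0,255,0,0,0.03,0,255,0,0,0,0,255])

```text
time: 10.37
tool_pos: [0.5334, -0.0533, 0.0937]
tcp_rot: [3.14, -0.08, 0.006]
wrist_force: [0.8, 0.2, -1.7]
gripper_width: 0.0275
```

```bash
python3 st.py .5325 -.0528 .093;python3 look.py j side wrist; python3 - <<'E'
import cv2
im=cv2.imread("pics/j_side.png")[90:260,190:370]; cv2.imwrite("pics/j2.png",cv2.resize(im,None,fx=3.4,fy=3.4,interpolation=cv2.INTER_CUBIC))
E
```

```text
10.3667 [ 0.5334 -0.0533  0.0937] yaw -2.9 tz [ 3.7e-03 -4.0e-04 -1.0e+00] F [ 0.8  0.2 -1.7] M [-0.07 -0.01  0.03] w 0.0275 q [-0.25  0.32 -0.3   0.95  0.    1.37]
to target, tool units [-0.03  -0.016  0.024]
10.4667 [ 0.5335 -0.0534  0.0934] [ 3.1402 -0.0796  0.0058] [ 0.85 -0.56 -1.46] 0.027273174522957185 [-0.25  0.32 -0.3   0.95  0.    1.37]
```

View pics/j2.png

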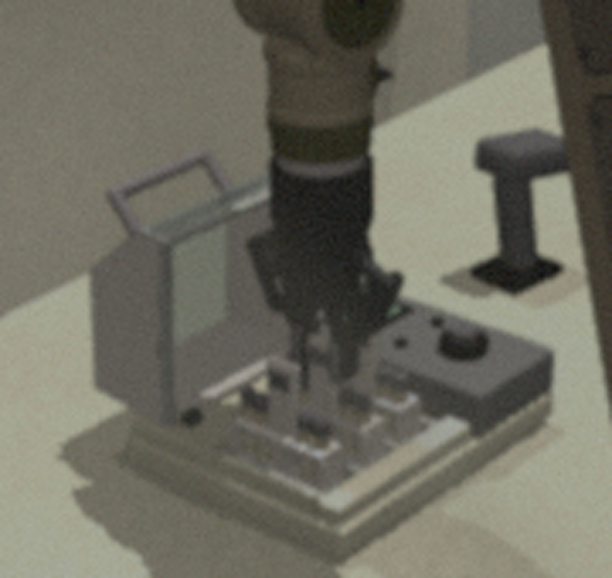

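View pics/j_wrist.png

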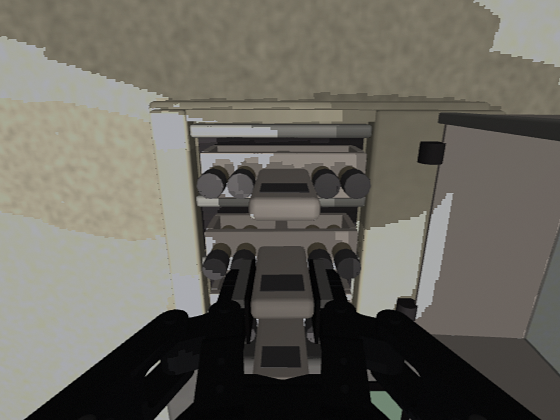

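Request:
servo_tool(deltas=[0,0,0.12,0,255,0,0,0,0,255])

```text
time: 10.63
tool_pos: [0.5332, -0.0544, 0.0936]
tcp_rot: [3.137, -0.08, 0.008]
wrist_force: [-0.1, -0.3, -1.8]
gripper_width: 0.0274
```

```bash
python3 st.py .5325 -.0528 .093
```

```text
10.6333 [ 0.5332 -0.0544  0.0936] yaw -2.93 tz [ 0.0047 -0.0036 -1.    ] F [-0.1 -0.3 -1.8] M [-0.01 -0.03  0.01] w 0.0274 q [-0.25  0.32 -0.3   0.95 -0.    1.37]
to target, tool units [-0.028 -0.053  0.02 ]
```

Request:
servo_tool(deltas=[0,0,0.2,0,255])

```text
time: 10.72
tool_pos: [0.5343, -0.0556, 0.0912]
tcp_rot: [3.134, -0.081, 0.013]
wrist_force: [-15.8, -1.0, 51.1]
gripper_width: 0.0271
```

```bash
python3 st.py .5325 -.0528 .093
```

```text
10.7167 [ 0.5343 -0.0556  0.0912] yaw -2.95 tz [ 0.008  -0.0067 -0.9999] F [-15.8  -1.   51.1] M [ 0.1   2.89 -0.02] w 0.0271 q [-0.25  0.32 -0.3   0.94 -0.    1.37]
to target, tool units [-0.066 -0.089 -0.063]
```

Request:
servo_tool(deltas=[-0.04,-0.06,-0.06,0,255,0,0,0,0,255])

```text
time: 10.88
tool_pos: [0.5344, -0.0543, 0.0945]
tcp_rot: [3.133, -0.081, 0.018]
wrist_force: [0.5, -0.5, -1.0]
gripper_width: 0.0274
```

```bash
python3 st.py .5325 -.0528 .093
```

```text
10.8833 [ 0.5344 -0.0543  0.0945] yaw -2.97 tz [ 0.0116 -0.0081 -0.9999] F [ 0.5 -0.5 -1. ] M [-0.01  0.03 -0.03] w 0.0274 q [-0.25  0.31 -0.3   0.94 -0.01  1.37]
to target, tool units [-0.065 -0.048  0.05 ]
```

Request:
servo_tool(deltas=[-0.05,-0.04,0.06,0,255,0,0,0,0,255])

```text
time: 11.05
tool_pos: [0.533, -0.0529, 0.0916]
tcp_rot: [3.133, -0.081, 0.018]
wrist_force: [-0.7, -0.7, -1.7]
gripper_width: 0.0276
```

```bash
python3 st.py .5325 -.0528 .093
```

```text
11.05 [ 0.533  -0.0529  0.0916] yaw -2.97 tz [ 0.0115 -0.0079 -0.9999] F [-0.7 -0.7 -1.7] M [ 0.07 -0.03  0.03] w 0.0276 q [-0.25  0.31 -0.31  0.93 -0.    1.38]
to target, tool units [-0.016 -0.004 -0.046]
```

Request:
servo_tool(deltas=[0,0,0,0,200,0,0,0,0,150,0,0,0,0,110,0,0,0,0,80,0,0,0,0,50,0,0,0,0,0,0,0,0,0,0,0,0,0,0,0])

```text
time: 11.72
tool_pos: [0.5328, -0.0528, 0.0894]
tcp_rot: [3.134, -0.081, 0.015]
wrist_force: [0.4, -0.3, -0.1]
gripper_width: 0.0851
```

```bash
python3 st.py .5325 -.0528 .093; python3 look.py k wrist side; python3 - <<'E'
import cv2
im=cv2.imread("pics/k_side.png")[90:260,190:370]; cv2.imwrite("pics/k2.png",cv2.resize(im,None,fx=3.4,fy=3.4,interpolation=cv2.INTER_CUBIC))
E
```

```text
11.7167 [ 0.5328 -0.0528  0.0894] yaw -2.96 tz [ 0.0092 -0.0071 -0.9999] F [ 0.4 -0.3 -0.1] M [0.06 0.08 0.02] w 0.0851 q [-0.25  0.32 -0.31  0.93 -0.    1.38]
to target, tool units [-0.008 -0.    -0.12 ]
11.8167 [ 0.5328 -0.0528  0.0895] [ 3.1336 -0.081   0.0149] [ 0.13 -1.    0.09] 0.0854665000983987 [-0.25  0.32 -0.31  0.93 -0.    1.38]
```

View pics/k_wrist.png

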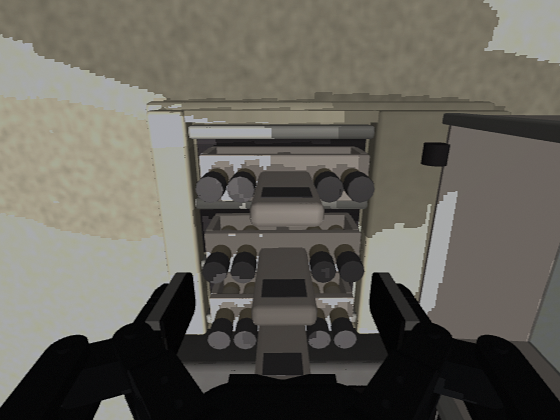

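View pics/k2.png

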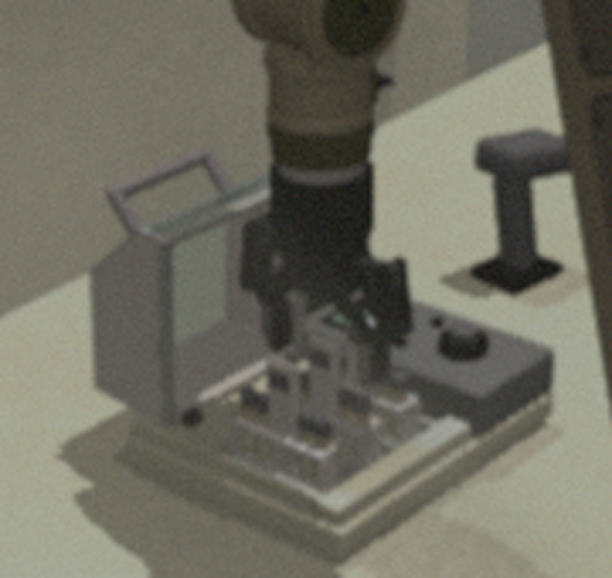

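Request:
servo_tool(deltas=[0,0,-0.3,0,0,0,0,-0.6,0,0,0,0,-0.8,0,0,0,0,-0.8,0,0,0,0,-0.8,0,0,0,0,-0.8,0,0,0,0,-0.8,0,0,0,0,-0.6,0,0,0,0,-0.3,0,0,0,0,0,0,0,0,0,0,0,0])

```text
time: 12.73
tool_pos: [0.5294, -0.051, 0.2781]
tcp_rot: [3.133, -0.081, 0.018]
wrist_force: [-0.5, -0.6, -0.4]
gripper_width: 0.0852
```

```bash
python3 st.py .70 -.0528 .2;python3 look.py l wrist side scene; python3 - <<'E'
import cv2
im=cv2.imread("pics/l_side.png")[90:260,190:370]; cv2.imwrite("pics/l2.png",cv2.resize(im,None,fx=3.4,fy=3.4,interpolation=cv2.INTER_CUBIC))
E
```

```text
12.7333 [ 0.5294 -0.051   0.2781] yaw -2.96 tz [ 0.0113 -0.0076 -0.9999] F [-0.5 -0.6 -0.4] M [ 0.01  0.01 -0.01] w 0.0852 q [-0.24  0.21  0.02  1.37 -0.    1.38]
to target, tool units [ 5.653 -0.254  2.669]
12.8833 [ 0.5287 -0.0509  0.2765] [ 3.1338 -0.0809  0.0137] [-0.52 -0.15 -0.57] 0.08553407079739855 [-0.24  0.21  0.02  1.37 -0.    1.38]
```

View pics/l_wrist.png

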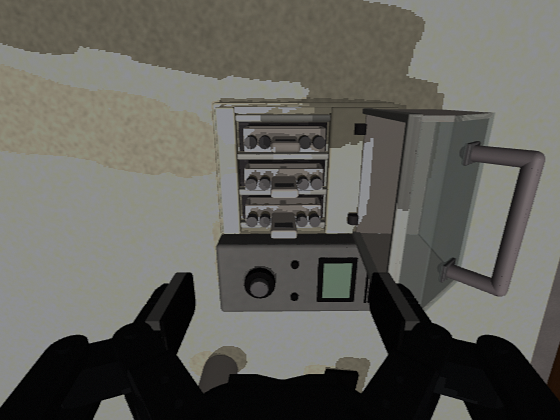

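View pics/l2.png

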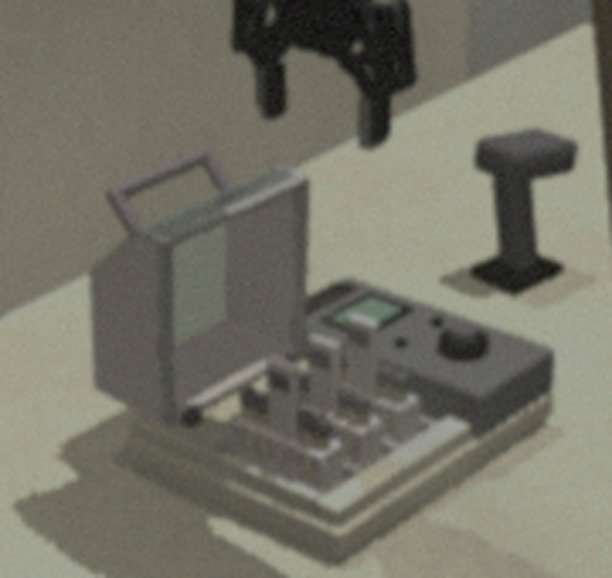

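```bash
cat >> h.py <<'E'
P=np.array([0.5575,-0.0541,-0.0504])
def handle(th,y=0,p=P):
    a=np.arctan2(.0858,-.1608)-th; r=np.hypot(.1608,.0858)
    return inc(p,(.065+r*np.cos(a),y,.05+r*np.sin(a)))
E
python3 - <<'E'
from h import *
d=pickle.load(open("l.pkl","rb"))
for th in (1.45,1.5,1.55,1.6):
    print(th,[proj(d["wrist"],handle(th,y)).round(0).tolist() for y in(.044,0,-.044)],[proj(d["side"],handle(th,y)).round(0).tolist() for y in(.044,0,-.044)],handle(th).round(4))
for n,x0,y0,x1,y1,s in (("wrist",420,120,560,310,3),("side",215,125,265,165,8),("scene",215,230,300,300,7)):
    im=d[n]["image"][y0:y1,x0:x1]; cv2.imwrite(f"pics/m_{n}.png",cv2.resize(cv2.convertScaleAbs(im,alpha=1.3),None,fx=s,fy=s,interpolation=cv2.INTER_CUBIC))
E
```

```text
1.45 [[523.0, 169.0], [507.0, 231.0], [493.0, 284.0]] [[227.0, 146.0], [240.0, 141.0], [251.0, 136.0]] [ 0.6881 -0.0607  0.22  ]
1.5 [[532.0, 168.0], [515.0, 229.0], [501.0, 282.0]] [[225.0, 146.0], [237.0, 141.0], [249.0, 136.0]] [ 0.6965 -0.0611  0.2165]
1.55 [[539.0, 167.0], [522.0, 226.0], [508.0, 279.0]] [[223.0, 147.0], [235.0, 142.0], [247.0, 137.0]] [ 0.7048 -0.0615  0.2125]
1.6 [[545.0, 166.0], [529.0, 224.0], [514.0, 276.0]] [[221.0, 148.0], [233.0, 143.0], [245.0, 138.0]] [ 0.7128 -0.0619  0.2082]
```

View pics/m_wrist.png

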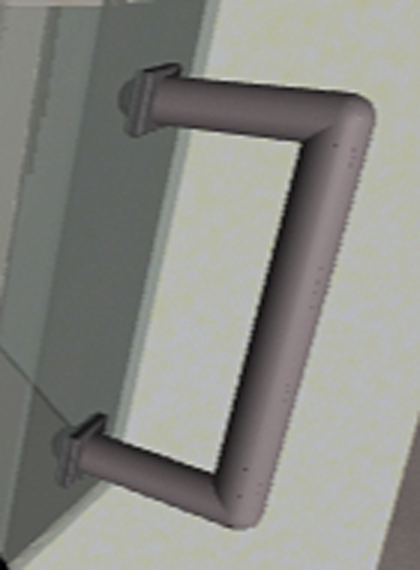

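View pics/m_side.png

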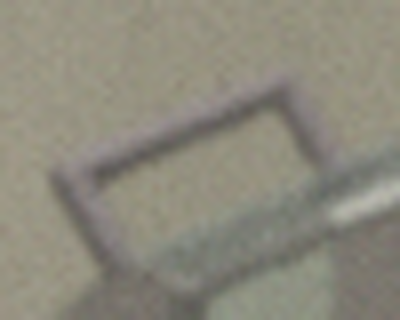

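View pics/m_scene.png

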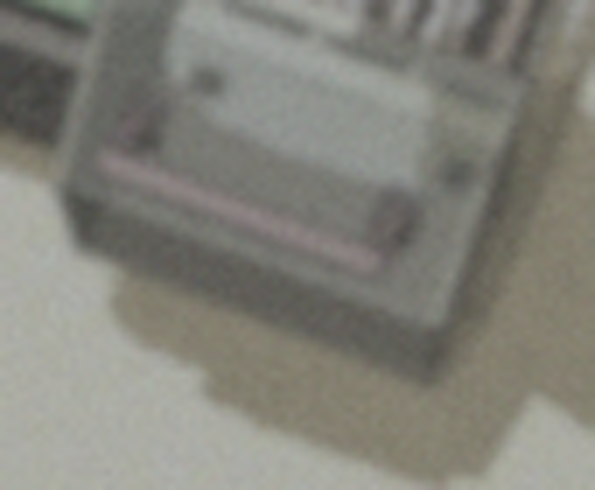

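```bash
python3 st.py .699 -.0612 .27
```

```text
12.8833 [ 0.5287 -0.0509  0.2765] yaw -2.96 tz [ 0.0085 -0.0069 -0.9999] F [-0.5 -0.2 -0.6] M [-0.04  0.02  0.  ] w 0.0855 q [-0.24  0.21  0.02  1.37 -0.    1.38]
to target, tool units [5.685 0.049 0.267]
```

Request:
servo_tool(deltas=[0.3,0,0,0,0,0.6,0,0,0,60,0.8,0,0,0,115,0.8,0,0,0,115,0.8,0,0,0,115,0.8,0,0,0,115,0.7,0,0,0,115,0.4,0,0,0,115,0.2,0,0,0,115,0,0,0,0,115,0,0,0,0,115])

```text
time: 13.8
tool_pos: [0.6977, -0.0586, 0.2595]
tcp_rot: [3.138, -0.082, -0.02]
wrist_force: [-0.6, -0.8, -0.2]
gripper_width: 0.0472
```

```bash
python3 st.py .699 -.0612 .201;python3 look.py n wrist side; python3 - <<'E'
from h import *
d=pickle.load(open("n.pkl","rb"))
for th in (1.45,1.5,1.55): print(th,[proj(d["wrist"],handle(th,y)).round(0).tolist() for y in(.044,0,-.044)])
E
```

```text
13.8 [ 0.6977 -0.0586  0.2595] yaw -3.01 tz [-0.0127 -0.002  -0.9999] F [-0.6 -0.8 -0.2] M [0.   0.02 0.01] w 0.0472 q [-0.2   0.59  0.55  1.54 -0.    1.43]
to target, tool units [0.072 0.079 1.949]
13.9 [ 0.697  -0.0586  0.2599] [ 3.138  -0.0824 -0.02  ] [-0.3   0.15 -0.41] 0.04718661316830431 [-0.2   0.59  0.54  1.54 -0.    1.43]
1.45 [[268.0, 178.0], [269.0, 245.0], [270.0, 302.0]]
1.5 [[282.0, 177.0], [282.0, 243.0], [282.0, 299.0]]
1.55 [[295.0, 176.0], [295.0, 240.0], [294.0, 296.0]]
```

View pics/n_wrist.png

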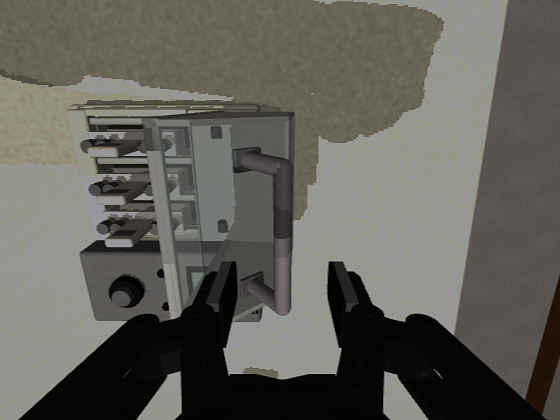

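View pics/n_side.png

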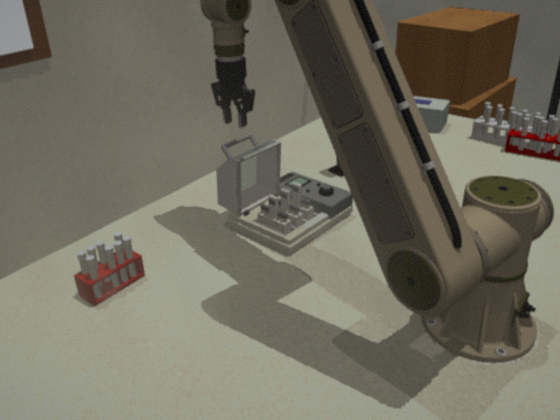

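Request:
servo_tool(deltas=[0.02,0.06,0.3,0,115,0,0,0.4,0,115,0,0,0.4,0,115,0,0,0.4,0,115,0,0,0.2,0,115,0,0,0,0,115,0,0,0,0,115])

```text
time: 14.48
tool_pos: [0.6935, -0.0609, 0.2076]
tcp_rot: [3.137, -0.083, -0.017]
wrist_force: [-0.2, -0.3, -0.7]
gripper_width: 0.0469
```

```bash
python3 st.py .6975 -.0612 .201;python3 look.py o wrist side; python3 - <<'E'
import cv2
im=cv2.imread("pics/o_side.png")[60:220,190:350]; cv2.imwrite("pics/o2.png",cv2.resize(im,None,fx=3.6,fy=3.6,interpolation=cv2.INTER_CUBIC))
E
```

```text
14.4833 [ 0.6935 -0.0609  0.2076] yaw -3.05 tz [-0.011  -0.0027 -0.9999] F [-0.2 -0.3 -0.7] M [-0.04  0.01  0.01] w 0.0469 q [-0.2   0.58  0.4   1.4  -0.    1.42]
to target, tool units [0.135 0.002 0.217]
14.5833 [ 0.694  -0.061   0.2081] [ 3.1373 -0.0834 -0.0157] [ 0.23 -0.73 -0.04] 0.047146569663113105 [-0.2   0.58  0.4   1.4  -0.    1.42]
```

View pics/o_wrist.png

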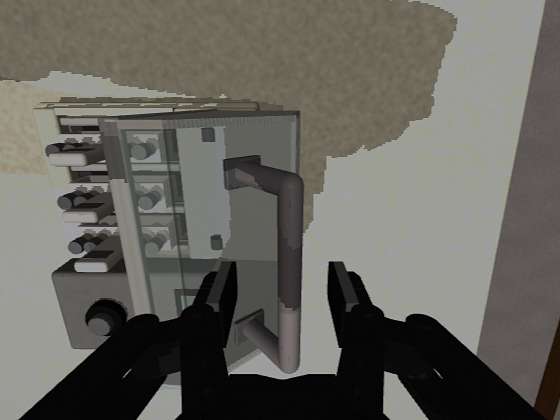

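View pics/o2.png

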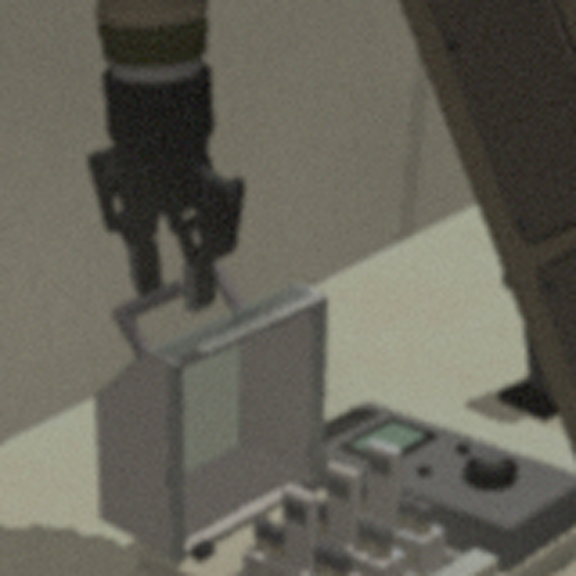

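Request:
servo_tool(deltas=[0.12,0,0.15,0,115,0,0,0.12,0,115,0,0,0,0,115,0,0,0,0,150,0,0,0,0,190,0,0,0,0,255,0,0,0,0,255,0,0,0,0,255,0,0,0,0,255], grip_force=30)

```text
time: 15.33
tool_pos: [0.6995, -0.0615, 0.2019]
tcp_rot: [3.136, -0.083, -0.008]
wrist_force: [0.3, -0.6, -0.9]
gripper_width: 0.0108
```

```bash
python3 st.py .6975 -.0612 .201
```

```text
15.3333 [ 0.6995 -0.0615  0.2019] yaw -3.04 tz [-0.0054 -0.0038 -1.    ] F [ 0.3 -0.6 -0.9] M [0.03 0.01 0.05] w 0.0108 q [-0.2   0.59  0.4   1.39 -0.    1.42]
to target, tool units [-0.066 -0.006  0.029]
```

```bash
cat > arc.py <<'E'
import sys
from h import *
from bench import manip
o=manip.get_obs(); off=np.array([0,0,.0131])
# current theta by x along incubator
q=inc([0,0,-P[2]],[*(o["tool_pos"][:2]-P[:2]),0])
h=o["tool_pos"]+off; u=q[0]-.065; v=h[2]-.05
th=np.arctan2(.0858,-.1608)-np.arctan2(v,u); print("theta est",th,"radius",np.hypot(u,v),"y",q[1])
ths=[float(a) for a in sys.argv[1:]]
prev=o["tool_pos"]
R=Ro.from_rotvec(o["tcp_rot"]).as_matrix()
for t in ths:
    X=handle(t)-off; print(t,X.round(4),(R.T@(X-prev)/.03).round(2)); prev=X
E
python3 arc.py 1.49 1.44 1.38 1.32 1.26 1.2 1.14; python3 st.py
```

```text
theta est 1.518202218911604 radius 0.18212776975122244 y -0.00020523822184161794
1.49 [ 0.6949 -0.061   0.2041] [-0.15 -0.01 -0.07]
1.44 [ 0.6864 -0.0606  0.2075] [-0.28  0.   -0.11]
1.38 [ 0.6761 -0.0601  0.2111] [-0.35  0.   -0.12]
1.32 [ 0.6656 -0.0596  0.214 ] [-0.35  0.   -0.1 ]
1.26 [ 0.6549 -0.059   0.2162] [-0.36  0.   -0.07]
1.2 [ 0.6441 -0.0585  0.2179] [-0.36  0.   -0.05]
1.14 [ 0.6332 -0.0579  0.2188] [-0.36  0.   -0.03]
15.3333 [ 0.6995 -0.0615  0.2019] yaw -3.04 tz [-0.0054 -0.0038 -1.    ] F [ 0.3 -0.6 -0.9] M [0.03 0.01 0.05] w 0.0108 q [-0.2   0.59  0.4   1.39 -0.    1.42]
```

Request:
servo_tool(deltas=[-0.15,0,-0.07,0,255,-0.28,0,-0.11,0,255,-0.35,0,-0.12,0,255,-0.3,0,-0.09,0,255,-0.15,0,-0.04,0,255,0,0,0,0,255])

```text
time: 15.83
tool_pos: [0.6612, -0.0595, 0.2159]
tcp_rot: [3.136, -0.083, -0.002]
wrist_force: [1.0, 0.2, -4.3]
gripper_width: 0.011
```

```bash
python3 arc.py 1.32 1.26 1.2 1.14 1.08 1.02 .96 .9; python3 st.py;python3 look.py p side; python3 - <<'E'
import cv2
im=cv2.imread("pics/p_side.png")[60:220,190:350]; cv2.imwrite("pics/p2.png",cv2.resize(im,None,fx=3.6,fy=3.6,interpolation=cv2.INTER_CUBIC))
E
```

```text
theta est 1.2941762015610987 radius 0.18313620695980767 y -0.00012796304380058993
1.32 [ 0.6656 -0.0596  0.214 ] [ 0.15 -0.    0.06]
1.26 [ 0.6549 -0.059   0.2162] [-0.36  0.   -0.08]
1.2 [ 0.6441 -0.0585  0.2179] [-0.36  0.   -0.05]
1.14 [ 0.6332 -0.0579  0.2188] [-0.36  0.   -0.03]
1.08 [ 0.6223 -0.0574  0.2192] [-0.36  0.   -0.01]
1.02 [ 0.6114 -0.0568  0.2188] [-0.36  0.    0.01]
0.96 [ 0.6005 -0.0563  0.2178] [-0.36  0.    0.03]
0.9 [ 0.5897 -0.0557  0.2162] [-0.36  0.    0.06]
15.8333 [ 0.6612 -0.0595  0.2159] yaw -3.03 tz [-0.0016 -0.0042 -1.    ] F [ 1.   0.2 -4.3] M [-0.05 -0.4  -0.  ] w 0.011 q [-0.21  0.5   0.28  1.36 -0.    1.42]
15.8833 [ 0.6614 -0.0595  0.2158] [ 3.1363e+00 -8.2900e-02 -2.3000e-03] [-0.2   0.09 -1.71] 0.0106260958980657 [-0.21  0.5   0.29  1.36 -0.    1.42]
```

View pics/p2.png

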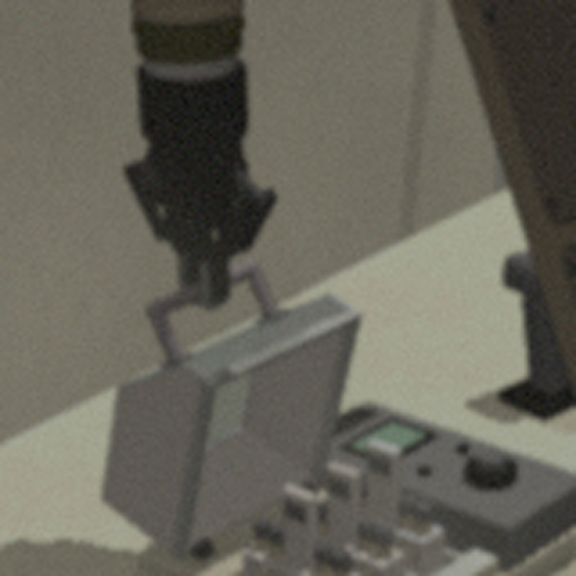

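Request:
servo_tool(deltas=[-0.2,0,-0.01,0,255,-0.3,0,-0.04,0,255,-0.35,0,-0.04,0,255,-0.35,0,-0.02,0,255,-0.35,0,0,0,255,-0.35,0,0.01,0,255,-0.2,0,0.01,0,255,0,0,0,0,255])

```text
time: 16.55
tool_pos: [0.5994, -0.0562, 0.2205]
tcp_rot: [3.136, -0.082, 0.014]
wrist_force: [-0.0, -0.1, -1.8]
gripper_width: 0.0105
```

```bash
python3 arc.py 0.96 .9 .85 .8 .75 .7 .65 .6 .55 .5 .45; python3 st.py
```

```text
theta est 0.9557274646490532 radius 0.18505821023855223 y -1.33262009533292e-05
0.96 [ 0.6005 -0.0563  0.2178] [ 0.04 -0.    0.09]
0.9 [ 0.5897 -0.0557  0.2162] [-0.36  0.    0.05]
0.85 [ 0.5808 -0.0553  0.2143] [-0.3   0.    0.06]
0.8 [ 0.572  -0.0548  0.212 ] [-0.29  0.    0.07]
0.75 [ 0.5633 -0.0544  0.2093] [-0.29  0.    0.09]
0.7 [ 0.5548 -0.054   0.2061] [-0.29  0.    0.1 ]
0.65 [ 0.5464 -0.0535  0.2025] [-0.28  0.    0.12]
0.6 [ 0.5383 -0.0531  0.1985] [-0.27 -0.    0.13]
0.55 [ 0.5303 -0.0527  0.1941] [-0.27 -0.    0.14]
0.5 [ 0.5226 -0.0523  0.1893] [-0.26 -0.    0.16]
0.45 [ 0.5151 -0.052   0.1841] [-0.25 -0.    0.17]
16.55 [ 0.5994 -0.0562  0.2205] yaw -3.0 tz [ 0.009  -0.0049 -0.9999] F [-0.  -0.1 -1.8] M [-0.06 -0.04  0.03] w 0.0105 q [-0.23  0.36  0.09  1.29 -0.    1.4 ]
```

Request:
servo_tool(deltas=[-0.1,0,0.15,0,255,-0.28,0,0.12,0,255,-0.28,0,0.12,0,255,-0.28,0,0.12,0,255,-0.2,0,0.1,0,255,0,0,0,0,255])

```text
time: 17.05
tool_pos: [0.5729, -0.0548, 0.2146]
tcp_rot: [3.133, -0.08, 0.056]
wrist_force: [1.0, -1.2, -7.1]
gripper_width: 0.0105
```

```bash
python3 arc.py .7 .65 .6 .55 .5 .45 .4; python3 st.py
```

```text
theta est 0.8087096855800309 radius 0.18452210991612708 y 5.999032521549971e-05
0.7 [ 0.5548 -0.054   0.2061] [-0.61  0.    0.26]
0.65 [ 0.5464 -0.0535  0.2025] [-0.28 -0.    0.11]
0.6 [ 0.5383 -0.0531  0.1985] [-0.28 -0.    0.12]
0.55 [ 0.5303 -0.0527  0.1941] [-0.27 -0.    0.14]
0.5 [ 0.5226 -0.0523  0.1893] [-0.26 -0.    0.15]
0.45 [ 0.5151 -0.052   0.1841] [-0.26 -0.    0.16]
0.4 [ 0.5079 -0.0516  0.1785] [-0.25 -0.    0.18]
17.05 [ 0.5729 -0.0548  0.2146] yaw -2.93 tz [ 0.0355 -0.008  -0.9993] F [ 1.  -1.2 -7.1] M [-0.1  -0.24  0.  ] w 0.0105 q [-0.24  0.29 -0.03  1.22  0.    1.39]
```

Request:
servo_tool(deltas=[-0.15,0,0.12,0,255,-0.25,0,0.15,0,255,-0.27,0,0.15,0,255,-0.27,0,0.15,0,255,-0.27,0,0.17,0,255,-0.25,0,0.17,0,255,-0.15,0,0.1,0,255,0,0,0,0,255])

```text
time: 17.72
tool_pos: [0.5303, -0.0526, 0.1947]
tcp_rot: [3.131, -0.079, 0.085]
wrist_force: [0.7, -0.3, -2.8]
gripper_width: 0.0105
```

```bash
python3 arc.py .5 .45 .4 .35 .3 .25 .2; python3 st.py;python3 look.py r side; python3 - <<'E'
import cv2
im=cv2.imread("pics/r_side.png")[60:240,190:370]; cv2.imwrite("pics/r2.png",cv2.resize(im,None,fx=3.3,fy=3.3,interpolation=cv2.INTER_CUBIC))
E
```

```text
theta est 0.5515040335636554 radius 0.18282027994287087 y 0.0001368765402181087
0.5 [ 0.5226 -0.0523  0.1893] [-0.27  0.    0.17]
0.45 [ 0.5151 -0.052   0.1841] [-0.26 -0.    0.16]
0.4 [ 0.5079 -0.0516  0.1785] [-0.25 -0.    0.17]
0.35 [ 0.5009 -0.0512  0.1726] [-0.24 -0.    0.18]
0.3 [ 0.4943 -0.0509  0.1664] [-0.23 -0.    0.2 ]
0.25 [ 0.488  -0.0506  0.1598] [-0.22 -0.    0.21]
0.2 [ 0.482  -0.0503  0.1529] [-0.21 -0.    0.22]
17.7167 [ 0.5303 -0.0526  0.1947] yaw -2.87 tz [ 0.054  -0.0103 -0.9985] F [ 0.7 -0.3 -2.8] M [-0.07 -0.24 -0.  ] w 0.0105 q [-0.25  0.2  -0.2   1.12  0.    1.37]
17.7667 [ 0.5305 -0.0526  0.1948] [ 3.1306 -0.0789  0.0849] [-0.97  0.47  2.32] 0.010517213506337574 [-0.25  0.2  -0.19  1.12  0.    1.37]
```

View pics/r2.png

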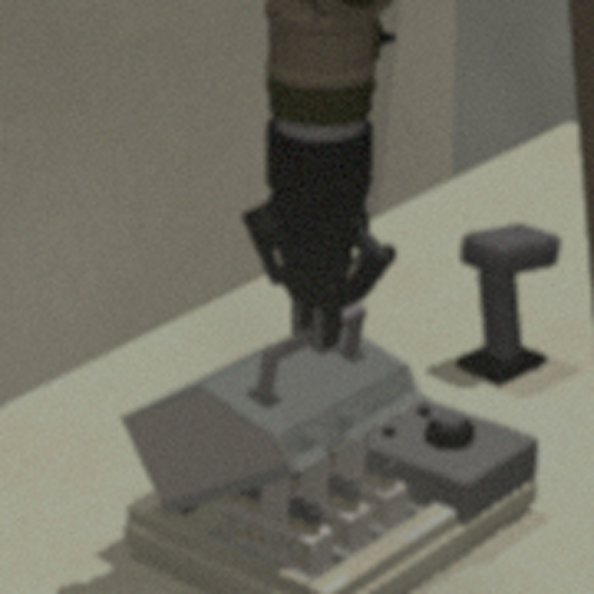

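Request:
servo_tool(deltas=[-0.15,0,0.1,0,255,-0.25,0,0.17,0,255,-0.25,0,0.17,0,255,-0.24,0,0.18,0,255,-0.23,0,0.2,0,255,-0.2,0,0.18,0,255,-0.1,0,0.1,0,255,0,0,0,0,255])

```text
time: 18.43
tool_pos: [0.4898, -0.0504, 0.1604]
tcp_rot: [3.132, -0.078, 0.084]
wrist_force: [-2.5, -0.8, 2.9]
gripper_width: 0.0106
```

```bash
python3 arc.py .25 .2 .15 .1 .05 0; python3 st.py
```

```text
theta est 0.2589577299596888 radius 0.18135994981529283 y 0.00024457358230021986
0.25 [ 0.488  -0.0506  0.1598] [-0.06  0.01  0.02]
0.2 [ 0.482  -0.0503  0.1529] [-0.21 -0.    0.22]
0.15 [ 0.4764 -0.05    0.1458] [-0.2  -0.    0.23]
0.1 [ 0.4712 -0.0497  0.1383] [-0.19 -0.    0.24]
0.05 [ 0.4663 -0.0495  0.1306] [-0.18 -0.    0.25]
0.0 [ 0.4618 -0.0493  0.1227] [-0.16 -0.    0.26]
18.4333 [ 0.4898 -0.0504  0.1604] yaw -2.85 tz [ 0.0533 -0.009  -0.9985] F [-2.5 -0.8  2.9] M [ 0.01  0.41 -0.03] w 0.0106 q [-0.27  0.15 -0.35  1.02  0.01  1.35]
```

Request:
servo_tool(deltas=[-0.15,0,0.12,0,255,-0.2,0,0.2,0,255,-0.2,0,0.22,0,255,-0.18,0,0.22,0,255,-0.1,0,0.15,0,255,0,0,0,0,255])

```text
time: 18.93
tool_pos: [0.4664, -0.0492, 0.1287]
tcp_rot: [3.133, -0.077, 0.089]
wrist_force: [0.2, -0.3, -1.0]
gripper_width: 0.0106
```

```bash
python3 arc.py .1 .05 0; python3 st.py
```

```text
theta est 0.041065390066799434 radius 0.18117463690346164 y 0.00026802052557975495
0.1 [ 0.4712 -0.0497  0.1383] [ 0.18  0.01 -0.31]
0.05 [ 0.4663 -0.0495  0.1306] [-0.18 -0.    0.25]
0.0 [ 0.4618 -0.0493  0.1227] [-0.16 -0.    0.26]
18.9333 [ 0.4664 -0.0492  0.1287] yaw -2.82 tz [ 0.0563 -0.0081 -0.9984] F [ 0.2 -0.3 -1. ] M [ 0.   -0.05 -0.01] w 0.0106 q [-0.28  0.12 -0.46  0.93  0.01  1.34]
```

Request:
servo_tool(deltas=[-0.08,0,0.1,0,255,-0.06,0,0.1,0,255,0,0,0,0,255])

```text
time: 19.18
tool_pos: [0.4629, -0.0491, 0.1221]
tcp_rot: [3.133, -0.077, 0.091]
wrist_force: [-0.4, 1.1, 4.2]
gripper_width: 0.0109
```

```bash
python3 arc.py 0; python3 st.py
```

```text
theta est -0.00012825558514739654 radius 0.18105252229570046 y 0.0002702462652859009
0.0 [ 0.4618 -0.0493  0.1227] [-0.03  0.01 -0.02]
19.1833 [ 0.4629 -0.0491  0.1221] yaw -2.82 tz [ 0.0579 -0.0077 -0.9983] F [-0.4  1.1  4.2] M [ 0.14 -0.02 -0.04] w 0.0109 q [-0.28  0.12 -0.48  0.91  0.01  1.34]
```

Request:
servo_tool(deltas=[-0.02,0,0.07,0,255,0,0,0,0,255])

```text
time: 19.35
tool_pos: [0.463, -0.0491, 0.1222]
tcp_rot: [3.133, -0.077, 0.095]
wrist_force: [1.2, 1.2, -3.5]
gripper_width: 0.0104
```

```bash
python3 arc.py 0; python3 st.py;python3 look.py s side; python3 - <<'E'
import cv2
im=cv2.imread("pics/s_side.png")[60:260,190:390]; cv2.imwrite("pics/s2.png",cv2.resize(im,None,fx=3,fy=3,interpolation=cv2.INTER_CUBIC))
E
```

```text
theta est 0.0007793454132145605 radius 0.18099804415050585 y 0.0002467404822608524
0.0 [ 0.4618 -0.0493  0.1227] [-0.04  0.01 -0.02]
19.35 [ 0.463  -0.0491  0.1222] yaw -2.81 tz [ 0.0603 -0.0082 -0.9981] F [ 1.2  1.2 -3.5] M [ 0.15 -0.03 -0.02] w 0.0104 q [-0.28  0.12 -0.48  0.91  0.01  1.34]
19.4 [ 0.4629 -0.0491  0.122 ] [ 3.1325 -0.0771  0.0943] [-0.93  1.19  0.42] 0.010555608215147557 [-0.28  0.12 -0.48  0.91  0.01  1.34]
```

View pics/s2.png

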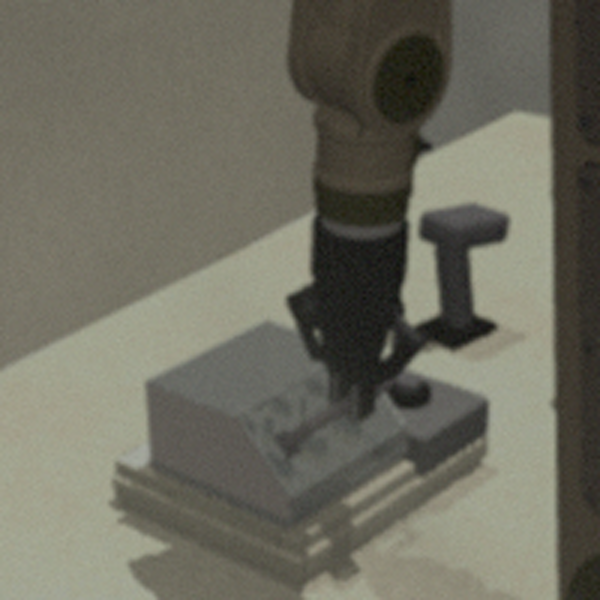

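Request:
servo_tool(deltas=[0,0,0,0,220,0,0,0,0,200,0,0,0,0,180,0,0,0,0,165,0,0,0,0,165,0,0,0,0,165])

```text
time: 19.9
tool_pos: [0.4624, -0.0495, 0.1207]
tcp_rot: [3.132, -0.077, 0.091]
wrist_force: [0.9, 0.1, -0.3]
gripper_width: 0.03
```

```bash
python3 st.py
```

```text
19.9 [ 0.4624 -0.0495  0.1207] yaw -2.82 tz [ 0.0578 -0.0089 -0.9983] F [ 0.9  0.1 -0.3] M [0.03 0.1  0.03] w 0.03 q [-0.28  0.12 -0.48  0.91  0.01  1.34]
```

Rise straight up, slowly at first.

Request:
servo_tool(deltas=[0,0,-0.2,0,165,0,0,-0.3,0,165,0,0,-0.5,0,165,0,0,-0.6,0,165,0,0,-0.6,0,165,0,0,-0.6,0,165,0,0,-0.5,0,165,0,0,-0.2,0,165,0,0,0,0,165])

```text
time: 20.65
tool_pos: [0.4552, -0.0484, 0.235]
tcp_rot: [3.131, -0.077, 0.092]
wrist_force: [-0.0, 0.9, -0.4]
gripper_width: 0.0307
```

```bash
python3 st.py .496 -.185 .15;python3 look.py t wrist side; python3 - <<'E'
import cv2
im=cv2.imread("pics/t_side.png")[60:260,190:390]; cv2.imwrite("pics/t2.png",cv2.resize(im,None,fx=3,fy=3,interpolation=cv2.INTER_CUBIC))
E
```

```text
20.65 [ 0.4552 -0.0484  0.235 ] yaw -2.82 tz [ 0.0582 -0.0093 -0.9983] F [-0.   0.9 -0.4] M [-0.01  0.02  0.04] w 0.0307 q [-0.29  0.04 -0.29  1.19  0.01  1.33]
to target, tool units [1.413 4.462 2.951]
20.75 [ 0.4546 -0.0482  0.2333] [ 3.1321 -0.0774  0.0883] [-0.39 -0.31  0.05] 0.03041981567446604 [-0.29  0.04 -0.29  1.19  0.01  1.33]
```

View pics/t2.png

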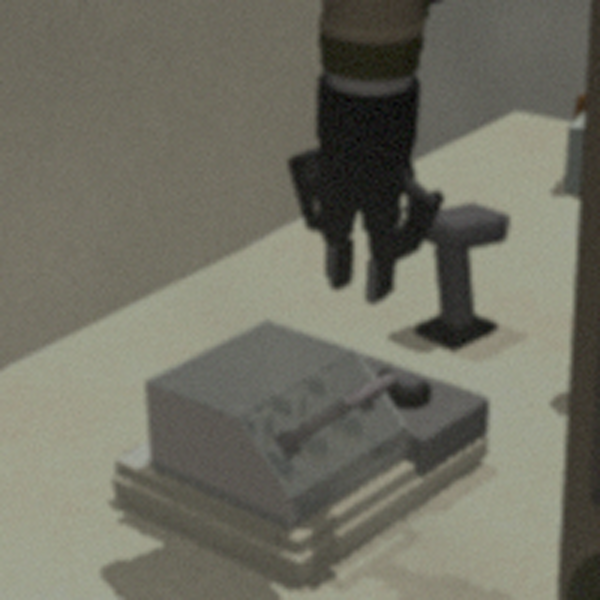

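View pics/t_wrist.png

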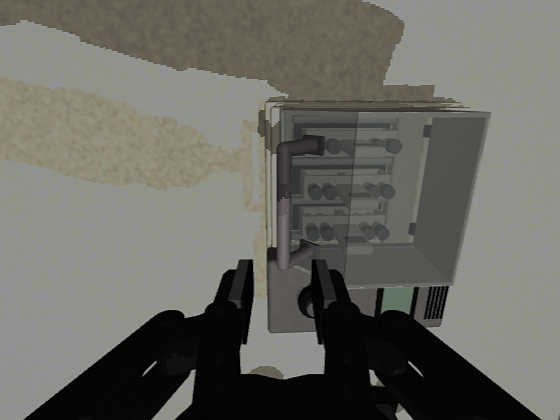

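```bash
python3 - <<'E'
from h import *
d=pickle.load(open("a.pkl","rb"));t=pickle.load(open("t.pkl","rb"))
print("bottle top~",ray(d["scene"],(174,138),.155),"base",ray(d["scene"],(183,160),0.0), "scanner",ray(d["scene"],(128,195),.13))
for th in (0,.03,.06): print(th,[proj(t["wrist"],handle(th,y)).round(1).tolist() for y in (.044,0,-.044)],[proj(t["side"],handle(th,y)).round(1).tolist() for y in(.044,0,-.044)])
l=pickle.load(open("l.pkl","rb")); g=pickle.load(open("g.pkl","rb"))
for n,x0,y0,x1,y1,s in (("wrist",235,255,300,310,8),):
    im=l[n]["image"][y0:y1,x0:x1]; cv2.imwrite(f"pics/u_{n}.png",cv2.resize(cv2.convertScaleAbs(im,alpha=1.5),None,fx=s,fy=s,interpolation=cv2.INTER_NEAREST))
E
```

```text
bottle top~ [ 0.41597197 -0.38996445  0.155     ] base [ 0.41507462 -0.39697234  0.        ] scanner [ 0.61206495 -0.45510716  0.13      ]
0 [[284.1, 157.4], [283.9, 210.7], [283.7, 258.1]] [[295.9, 200.9], [307.3, 194.2], [318.3, 187.7]]
0.03 [[287.9, 158.5], [287.5, 212.6], [287.1, 260.7]] [[295.1, 198.8], [306.5, 192.1], [317.4, 185.7]]
0.06 [[292.1, 159.6], [291.4, 214.5], [290.8, 263.3]] [[294.2, 196.8], [305.6, 190.1], [316.6, 183.7]]
```

View pics/u_wrist.png

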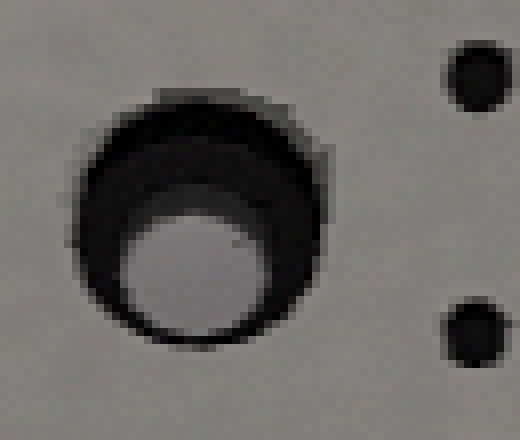

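```bash
python3 - <<'E'
from h import *
l=pickle.load(open("l.pkl","rb"))
for z in (.07,.075,.08,.085,.09,.095): 
    a=ray(l["wrist"],(259.5,289.1),z);b=ray(l["wrist"],(259.5+9,289.1),z);print(z,a.round(4),"radius",np.linalg.norm(a-b).round(4))
print(proj(l["wrist"],inc(P,(-.055,-.134,.07))),proj(l["wrist"],inc(P,(-.055,-.134,.09))))
E
python3 st.py .496 -.185 .16
```

```text
0.07 [ 0.494  -0.1981  0.07  ] radius 0.0118
0.075 [ 0.4946 -0.1948  0.075 ] radius 0.0117
0.08 [ 0.4951 -0.1915  0.08  ] radius 0.0115
0.085 [ 0.4956 -0.1882  0.085 ] radius 0.0113
0.09 [ 0.4962 -0.1849  0.09  ] radius 0.0112
0.095 [ 0.4967 -0.1815  0.095 ] radius 0.011
[260.12285974 280.49529545] [259.2453495  289.32071387]
20.75 [ 0.4546 -0.0482  0.2333] yaw -2.82 tz [ 0.0561 -0.0087 -0.9984] F [-0.4 -0.3  0. ] M [ 0.    0.06 -0.01] w 0.0304 q [-0.29  0.04 -0.29  1.19  0.01  1.33]
to target, tool units [1.462 4.47  2.558]
```

Request:
servo_tool(deltas=[0.1,0.3,0,0,255,0.2,0.6,0.1,0,255,0.3,0.8,0.1,0,255,0.3,0.8,0.1,0,255,0.3,0.8,0.1,0,255,0.2,0.6,0.1,0,255,0.1,0.3,0.1,0,255,0,0,0,0,255,0,0,0,0,255])

```text
time: 21.5
tool_pos: [0.4916, -0.1833, 0.2073]
tcp_rot: [3.139, -0.074, 0.066]
wrist_force: [0.3, 0.8, 0.2]
gripper_width: -0.0002
```

```bash
python3 st.py .496 -.185 .092
```

```text
21.5 [ 0.4916 -0.1833  0.2073] yaw -2.71 tz [ 0.042  -0.0022 -0.9991] F [0.3 0.8 0.2] M [ 0.01  0.06 -0.01] w -0.0002 q [-0.52  0.19 -0.17  1.17  0.02  1.1 ]
to target, tool units [-0.012  0.05   3.847]
```

Request:
servo_tool(deltas=[0,0.05,0.3,0,255,0,0,0.6,0,255,0,0,0.6,0,255,0,0,0.6,0,255,0,0,0.5,0,255,0,0,0.2,0,255,0,0,0,0,255,0,0,0,0,255])

```text
time: 22.17
tool_pos: [0.492, -0.177, 0.1177]
tcp_rot: [-3.139, 0.061, -0.062]
wrist_force: [-0.8, 0.5, 1.2]
gripper_width: 0.0003
```

```bash
python3 st.py .496 -.185 .092; python3 look.py v wrist side; python3 - <<'E'
import cv2
im=cv2.imread("pics/v_side.png")[60:260,230:430]; cv2.imwrite("pics/v2.png",cv2.resize(im,None,fx=3,fy=3,interpolation=cv2.INTER_CUBIC))
E
```

```text
22.1667 [ 0.492  -0.177   0.1177] yaw -2.24 tz [ 0.0396  0.001  -0.9992] F [-0.8  0.5  1.2] M [0.01 0.03 0.05] w 0.0003 q [-0.51  0.25 -0.33  0.96  0.02  1.1 ]
to target, tool units [0.11  0.263 0.863]
22.2667 [ 0.4926 -0.1776  0.1185] [-3.1393  0.0618 -0.0641] [-0.19  0.14 -0.35] -0.00042352312177111406 [-0.51  0.25 -0.33  0.96  0.02  1.1 ]
```

View pics/v_wrist.png

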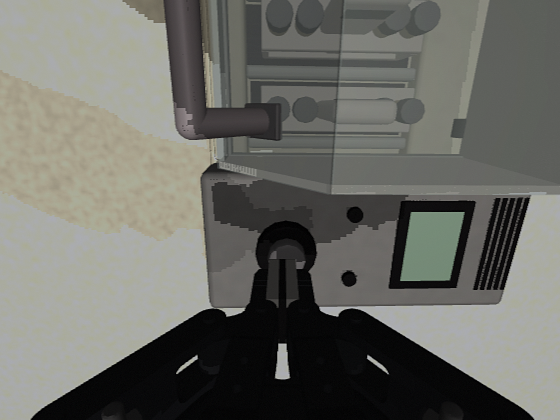

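View pics/v2.png

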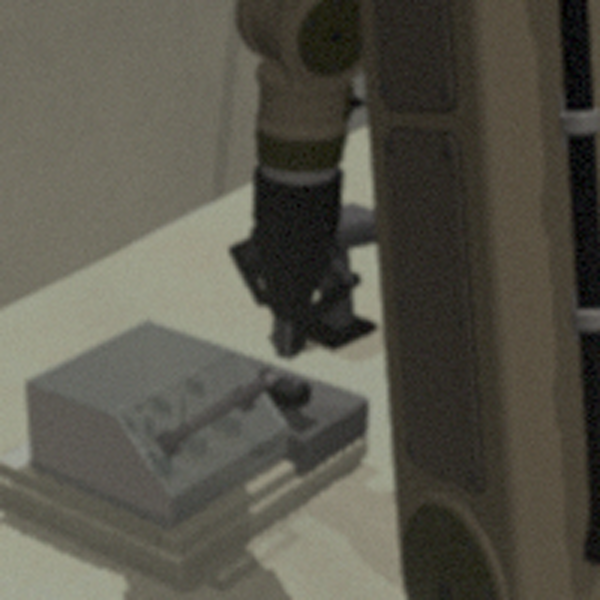

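Request:
servo_tool(deltas=[0.08,0.2,0.1,0,255,0,0,0.2,0,255,0,0,0.2,0,255,0,0,0.1,0,255,0,0,0,0,255])

```text
time: 22.68
tool_pos: [0.4984, -0.1859, 0.1024]
tcp_rot: [3.138, -0.062, 0.074]
wrist_force: [0.2, 0.4, 0.1]
gripper_width: 0.0001
```

```bash
python3 st.py .496 -.185 .085
```

```text
22.6833 [ 0.4984 -0.1859  0.1024] yaw -2.26 tz [ 0.0472 -0.0034 -0.9989] F [0.2 0.4 0.1] M [-0.05  0.08  0.02] w 0.0001 q [-0.52  0.27 -0.34  0.92  0.02  1.09]
to target, tool units [-0.107 -0.027  0.575]
```

Request:
servo_tool(deltas=[-0.08,-0.02,0.15,0,255,0,0,0.15,0,255,0,0,0.1,0,255,0,0,0,0,255])

```text
time: 23.02
tool_pos: [0.4967, -0.1856, 0.0892]
tcp_rot: [3.137, -0.062, 0.075]
wrist_force: [0.5, 1.1, 1.9]
gripper_width: -0.0
```

```bash
python3 st.py .496 -.185 .085
```

```text
23.0167 [ 0.4967 -0.1856  0.0892] yaw -2.28 tz [ 0.048  -0.0039 -0.9988] F [0.5 1.1 1.9] M [ 0.04  0.06 -0.04] w -0.0 q [-0.52  0.28 -0.37  0.88  0.02  1.09]
to target, tool units [-0.032 -0.019  0.138]
```

Contact starting (1.9 N). Press on.

Request:
servo_tool(deltas=[-0.02,0,0.12,0,255,0,0,0.1,0,255])

```text
time: 23.18
tool_pos: [0.4971, -0.1858, 0.0853]
tcp_rot: [3.136, -0.062, 0.079]
wrist_force: [-12.6, 5.4, 41.1]
gripper_width: 0.0002
```

```bash
python3 st.py .496 -.185 .085
```

```text
23.1833 [ 0.4971 -0.1858  0.0853] yaw -2.26 tz [ 0.0502 -0.005  -0.9987] F [-12.6   5.4  41.1] M [1.17 2.54 0.01] w 0.0002 q [-0.52  0.28 -0.37  0.87  0.02  1.09]
to target, tool units [-0.038 -0.024  0.01 ]
```

Request:
servo_tool(deltas=[0,0,0,0,255])

```text
time: 23.27
tool_pos: [0.497, -0.1857, 0.0868]
tcp_rot: [3.136, -0.062, 0.08]
wrist_force: [-2.9, 1.6, 4.2]
gripper_width: 0.0001
```

```bash
python3 st.py; python3 look.py w wrist
```

```text
23.2667 [ 0.497  -0.1857  0.0868] yaw -2.26 tz [ 0.0509 -0.0054 -0.9987] F [-2.9  1.6  4.2] M [ 0.18  0.5  -0.04] w 0.0001 q [-0.52  0.28 -0.37  0.87  0.02  1.09]
23.3167 [ 0.4971 -0.1858  0.0867] [ 3.1353 -0.0619  0.0802] [-1.76  1.09  4.24] -0.00010761261271918253 [-0.52  0.28 -0.37  0.87  0.02  1.09]
```

Request:
servo_tool(deltas=[0,0,-0.2,0,255,0,0,-0.5,0,255,0,0,-0.7,0,255,0,0,-0.8,0,255,0,0,-0.8,0,255,0,0,-0.7,0,255,0,0,-0.4,0,255,0,0,0,0,255,0,0,0,0,255])

```text
time: 24.07
tool_pos: [0.4887, -0.1839, 0.2147]
tcp_rot: [3.137, -0.061, 0.075]
wrist_force: [0.1, -0.8, 0.1]
gripper_width: 0.0002
```

```bash
python3 st.py; python3 look.py x wrist side scene; python3 - <<'E'
from h import *
im=cv2.imread("pics/x_side.png")[60:260,190:390]; cv2.imwrite("pics/x2.png",cv2.resize(im,None,fx=3,fy=3,interpolation=cv2.INTER_CUBIC))
d=pickle.load(open("x.pkl","rb"))
for th in (0,.03): print(th,[proj(d["wrist"],handle(th,y)).round(1).tolist() for y in(.044,-.044)],[proj(d["side"],handle(th,y)).round(1).tolist() for y in(.044,-.044)])
for z in (.085,.09): print(proj(d["wrist"],inc(P,(-.055,-.134,z))))
E
```

```text
24.0667 [ 0.4887 -0.1839  0.2147] yaw -2.23 tz [ 0.0479 -0.004  -0.9988] F [ 0.1 -0.8  0.1] M [0.04 0.04 0.07] w 0.0002 q [-0.53  0.18 -0.17  1.18  0.02  1.08]
24.2167 [ 0.488  -0.1835  0.2133] [ 3.1384 -0.0614  0.0717] [ 0.43 -0.05 -0.15] -0.00019351185378439927 [-0.53  0.18 -0.17  1.18  0.02  1.08]
0 [[221.3, -70.9], [228.3, 94.2]] [[295.9, 200.9], [318.3, 187.7]]
0.03 [[224.9, -75.2], [231.5, 94.1]] [[295.1, 198.8], [317.4, 185.7]]
[283.72993426 200.60762153]
[284.02631868 202.26340856]
```

View pics/x_wrist.png

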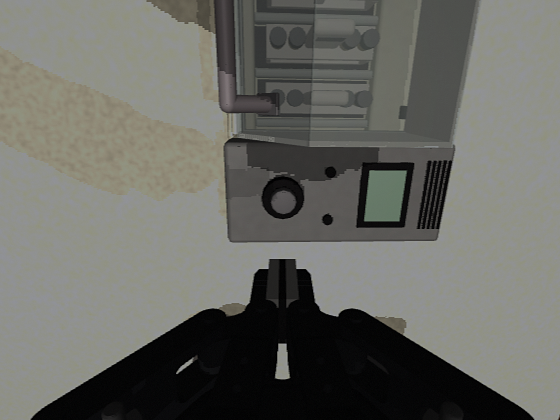

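View pics/x2.png

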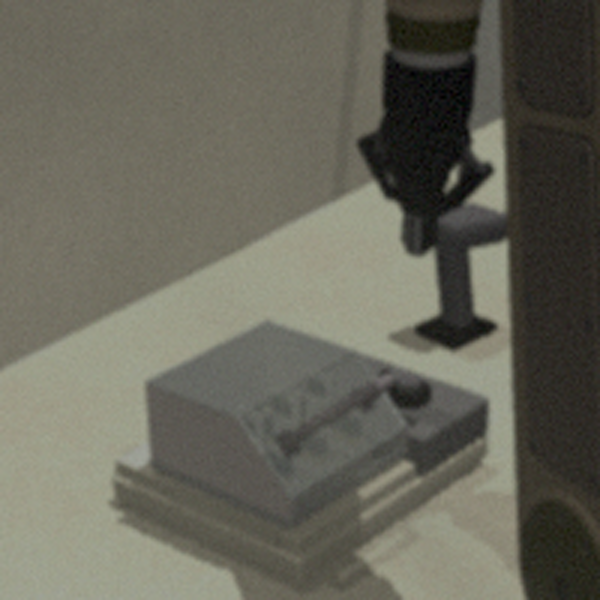

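View pics/x_scene.png

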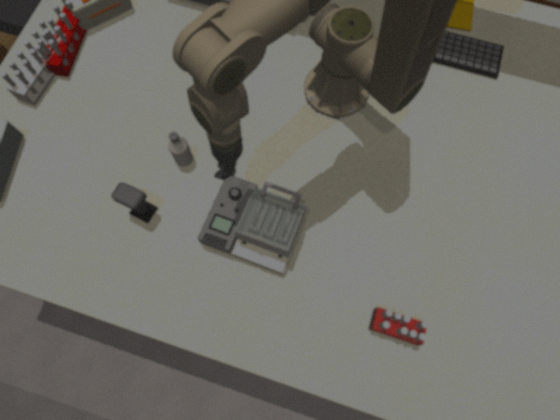

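```bash
python3 -c "
from bench import workorder
print(workorder.finish_job())"
```

```text
the job is handed in; nothing more can be done
None
```

I loaded the rack into the empty middle lane, swung the hood shut by its handle, pressed the start key, backed clear of everything and handed the job in at about 24 s.

**Last checks:**
- **Rack:** It was set down about 1 mm from the lane centre I had measured from the images. It was released with the hood still open, and pictures before and after shutting show all three racks in their lanes. I did not measure its final tilt.
- **Hood:** I moved it in small steps while gripped, and let go at an estimated 0.00 rad. In the final images the handle lines up with the fully shut position.
- **Start key:** The force rose to 41 N where the key bottoms out, then read 4.2 N while I held it, with the tool 4 to 5 mm below the key top I had estimated. The final image shows nothing touching the key.
- **Bench items:** The bottle, tube stand and scanner look unmoved in the final scene picture, though I did not measure them again.

**Rough spots:**
- Lowering the rack gave a short push on the lane floor with 51 N at the wrist. I eased it off before letting go.
- The tool drifted to about 3.5° of tilt while closing the hood. I saw no harm from it.

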